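# Clean and set the viewing screen, load the specimen tray

## Robot

A 6-joint arm with a two-finger parallel gripper is mounted at the origin on the work surface. World frame = base frame: x ahead of the robot, y to its left, z up, the work surface at z = 0. Lengths are in m, angles in rad, forces in N, time in s.
With the tool pointing down it reaches from about 0.35 to 0.975 m from the base axis. Payload 4.9 kg.
Tool frame: the origin (TCP) lies midway between the tips of the shut fingers; the grasp point (between the pads) lies 19 mm behind it; z points along the fingers, y is the direction in which the jaws open and shut (so a half turn about z gives the same grasp; the last joint's range is limited). The gripper opens to 85 mm and grips with 20 to 120 N. Pads are 22 mm wide; open, the fingers measure 114 mm over their backs; the gripper's body (76 mm by 85 mm) begins 54 mm behind the grasp point. The pads swing forward as they close: fully open they stand 13 mm farther back than shut.
Start: joints at [-1.232, 0.053, 1.613, -0, 1.476, -0.119], TCP at [0.276, -0.561, 0.231] pointing down, gripper open.
Joint ranges: [-3.01, 3.01], [-1.01, 2.22], [0.06, 2.58], [-1.02, 4.17], [0.09, 2.62], [-3.14, 3.14]. Speed limits (rad/s): [2.57, 2.57, 3.14, 3.14, 3.14, 3.14].

## Interface

Orientations are given as a unit quaternion [w, x, y, z].
In Python, from plant import state, grab_frame, camera_info, job_done, cut_out gives the robot as it stands.
- The arm moves only by the tool step_arm, never from a script. Its argument "moves" is a list of rows, each a list of 7 numbers: the shift along the tool's x, y, z in m, then the turn, a rotation vector about the tool's x, y, z in rad, then the finger opening in m, from 0 to 0.0854. A call has 1 to 8 rows; each row shifts and turns the commanded pose from where the row before left it, along the tool's axes as they then stand; what a row does not reach is not made up. A row lasts 1/10 s, in which the tool goes at most 50 mm and 8.59 degrees, less where a joint would pass 70% of its speed; a pose out of reach is approached as far as the arm can. A call is refused whole if a number of a shift passes 0.05 or a number of a turn 0.15, either way. A call with a gripper value outside its range is refused whole. The fingers move at their own pace and stop on an object; the grip force is fixed at half the most. Time passes only in rows, so rows that do not move let the fingers close. It gives the time, the measured TCP pose, the force and the opening at its end, in the units of the state.
- state(): the state, without advancing time (a new reading comes with each control period).
- grab_frame(name): name is "scene" or "top" or "wrist"; returns (picture, depth): 480x640x3 uint8, red, green, blue; 480x640 float32, m along the optical axis (not along the pixel's ray), 0 where there is no reading.
- camera_info(name): a dict with "intrinsics" (3x3 intrinsics, pixels), "dist_coeffs" ([k1, k2, p1, p2, k3] as OpenCV has them; the pictures are not rectified), "world_from_camera" (4x4, takes a point from camera to world coordinates). Camera axes: x right, y down, z forward; pixel columns grow to the right and rows downward; lengths in m; the calibration is good to about 2 mm. A picture is of the moment at which its call begins: read the wrist's pose just before it. camera_info takes no time and is no camera call; for the wrist camera it gives the pose at the moment of the call.
- job_done(): hands the job in, once; it reports no verdict.
Trained networks look in the newest picture that a camera, given by its name, has taken for a name from the list of things; names that differ only in an ending like _2 or _b are one class to them, and where a whole thing is asked for, a point or a joint stands for the part that bears it (a point fixed in the world has none). Each returns a list of dicts, best first, with "conf" (0 to 1); they miss things now and then, are a little off and sometimes report something else, mostly with a low value. They report only what shows in the picture. A call takes as long as a camera call. They do not tell look-alikes from the thing itself.
- cut_out(camera, query): "mask" (480x640 bool, what is visible of it) and "point" ([column, row] in pixels, amid what is visible of it).
The state is a dict: "time": time; "joint_pos": joint angles; "joint_vel": joint speeds; "joint_efforts": joint torques, N m; "tool_pos": TCP position; "tool_rot": TCP orientation; "contact_force": force on the tool from outside, world axes, zero at the start; "ft_torque": the same for the moment, N m; "gripper_width": opening from 0.0 (shut) to 1.0 (fully open).
Only numpy, scipy, OpenCV 4.12 (cv2) and the standard library are available. Lean on these libraries where they do the work, as an engineer would, in place of code of your own. Each camera call takes 0.05 s, during which the arm holds its last target.

## Task

Get the inspection station ready: swing the small viewing screen upright and turn it to face the blue cleaner canister, and only then press the canister's red cap right down and let it spring back. Next collect every specimen holder, unclipping those on the rail and picking up any that stands loose beside it, and set them all down in the green tray. When the tray is loaded, turn the screen to face the middle of the tray, tilted back 30 degrees, and leave the wooden block, the brass gauge and the white pot where they are.

Things in the scene. Friction and masses are not known exactly. Their poses are not given: they have to be found in the camera images.
- stand: fixed round cream foot of the viewing screen, 140 mm across. Origin: centre of its underside, on the vertical swivel axis. Its -x axis is where the screen faces at swivel 0.
- neck (a joint): swivel of the screen about the stand's vertical axis, rad, -1.4 to 1.4, positive anticlockwise seen from above, 0 = screen faces the stand's -x. Stiff: about 0.2 N m to turn; stays where it is left.
- screen (a joint): tilt of the screen about its horizontal width axis, rad, -0.3 to 0.9: 0 = upright, positive = leaning back (top edge away from the side it faces, so 30 degrees back = 0.524). Stiff: about 0.2 N m; stays where it is left.
- screen_center (a point): middle of the cream screen box (28 x 170 x 110 mm), where tilt and swivel axes cross, 130 mm above the table. Turns and tilts with the screen: its -x axis is the way the pale glass faces (black hood flaps stand 30 mm out on either side of the glass), y along the width (always level), z up the screen.
- screen_bar (a point): middle of the round black handle bar above the screen: 14 mm diameter, 116 mm long along the screen's y, 95 mm from the tilt axis (point screen_center) along the screen's z, with 33 mm clear between bar and screen top. Carried by two 8 mm posts 52 mm either side of the middle. Pinched from above, it turns between the pads as the screen tilts.
- can: blue cleaner canister with a white band, 64 mm diameter, on a 90 mm steel disc foot, fixed to the table about 180 mm from the stand. Origin: centre of its underside. Its -x axis is the way its nozzle points (towards the screen).
- can_nozzle (a point): nozzle of the canister, 160 mm above the table and 20 mm from the can's axis; the screen faces the canister when this point lies straight ahead of the glass.
- cap (a joint): travel of the red cap downward, m: 0 = up, 0.008 = fully down. Sprung: 2 N starts it, about 8 N holds it fully down; rises by itself when let go.
- cap_top (a point): middle of the top face of the round red cap, 32 mm diameter, 174 mm above the table when up.
- rail: fixed aluminium clip rail along its y, 18 wide (x), 266 long, top 60 mm up; origin: centre of its footprint. Places at y = -93, -31, 31, 93 mm between 4 mm plates 68 tall. Holders straddle it, feet 36 mm above the table, axes as the rail's; a sprung roller catches each: a straight upward pull of 8 to 15 N frees it within 8 mm; feet clear the plates after 35 mm of lift.
- tray: loose green open tray, outside 110 (x) x 370 (y) x 30 (z) mm, walls and floor 5 mm, 0.8 kg. Origin: centre of its underside. Five holders fit in a row along its y, 68 mm apart.
- holder1: blue specimen holder topped by a steel test bar, 38 (x) x 50 (y; bar 56) x 70 (z) mm, 0.14 kg; may be absent (None). Origin: its middle, 35 mm above its feet. Two legs 24 mm tall, astride the rail, under a 12 mm bridge, then a fin 12 thick (x), 44 long (y), 22 tall, then the bar, 12 x 12 along y: pinch fin and bar across x about 25 mm above the origin. In the tray it may stand or lie on its side.
- holder2: like holder1
- holder3: like holder1
- holder4: like holder1
- holder5: like holder1, but not on the rail: it starts standing loose on the table to the right of the rail
- woodblock: bystander: pale wooden block 70 x 130 x 45 mm; origin: centre of its underside. Leave alone.
- gauge: bystander: brass gauge weight 70 mm across, 55 mm tall; origin: centre of its underside. Leave alone.
- pot: bystander: white ceramic pot 70 mm across, 85 mm tall; origin: centre of its underside. Leave alone.
Mind the look-alikes: they are no part of the job. Leave any orange or pink look-alike of the holder5 alone.

How it is judged:
On the way, in this order (a step that is already met when the one before it is completed fails the run):
1. the screen is upright and faces the canister (value of joint screen between -0.1 and 0.1 rad and y of can_nozzle in the frame of screen_center between -0.03 and 0.03 m and x of can_nozzle in the frame of screen_center below 0 m), for 0.3 s.
2. the canister's cap is pressed right down (value of joint cap above 0.006 m), for 0.1 s.
3. the cap has sprung back up (value of joint cap below 0.002 m), for 0.2 s.
4. every specimen holder is in the tray (x of holder1 in the frame of tray between -0.04 and 0.04 m and y of holder1 in the frame of tray between -0.173 and 0.173 m and z of holder1 in the frame of tray between 0.01 and 0.055 m and x of holder2 in the frame of tray between -0.04 and 0.04 m and y of holder2 in the frame of tray between -0.173 and 0.173 m and z of holder2 in the frame of tray between 0.01 and 0.055 m and x of holder3 in the frame of tray between -0.04 and 0.04 m and y of holder3 in the frame of tray between -0.173 and 0.173 m and z of holder3 in the frame of tray between 0.01 and 0.055 m and x of holder4 in the frame of tray between -0.04 and 0.04 m and y of holder4 in the frame of tray between -0.173 and 0.173 m and z of holder4 in the frame of tray between 0.01 and 0.055 m and x of holder5 in the frame of tray between -0.04 and 0.04 m and y of holder5 in the frame of tray between -0.173 and 0.173 m and z of holder5 in the frame of tray between 0.01 and 0.055 m and linear speed of each of holder1, holder2, holder3, holder4, holder5 below 0.03 m/s), for 0.3 s.
5. the screen faces the tray, tilted back 30 degrees (value of joint screen between 0.424 and 0.624 rad and y of tray in the frame of screen_center between -0.055 and 0.055 m and x of tray in the frame of screen_center below 0 m), for 0.3 s.
At the end, for the whole second after the job is handed in: Every holder present rests inside the tray on its floor; the tray is flat on the table; the screen is tilted back 30 degrees (within 0.1 rad) and the middle of the tray lies within 55 mm of the screen's centre plane, in front of the glass; the cap is up (all of step 5 and x of holder1 in the frame of tray between -0.04 and 0.04 m and y of holder1 in the frame of tray between -0.173 and 0.173 m and z of holder1 in the frame of tray between 0.01 and 0.055 m and x of holder2 in the frame of tray between -0.04 and 0.04 m and y of holder2 in the frame of tray between -0.173 and 0.173 m and z of holder2 in the frame of tray between 0.01 and 0.055 m and x of holder3 in the frame of tray between -0.04 and 0.04 m and y of holder3 in the frame of tray between -0.173 and 0.173 m and z of holder3 in the frame of tray between 0.01 and 0.055 m and x of holder4 in the frame of tray between -0.04 and 0.04 m and y of holder4 in the frame of tray between -0.173 and 0.173 m and z of holder4 in the frame of tray between 0.01 and 0.055 m and x of holder5 in the frame of tray between -0.04 and 0.04 m and y of holder5 in the frame of tray between -0.173 and 0.173 m and z of holder5 in the frame of tray between 0.01 and 0.055 m and value of joint cap below 0.002 m and angle between tray's own z axis and vertical below 0.1 rad); the robot touches nothing.
It fails at once if the cap is pressed while the screen does not face the canister (value of joint cap above 0.004 m and (y of can_nozzle in the frame of screen_center above 0.06 m or y of can_nozzle in the frame of screen_center below -0.06 m or x of can_nozzle in the frame of screen_center above 0 m)).
It fails at once if a bystander is disturbed (distance of any of woodblock, gauge, pot from where it was at the start of the episode above 0.03 m).
Of holder1, holder2, holder3, holder4, holder5 only 3 to 5 are there at a start; the rules pass over those that are not, and their reading is None.
At some moment in a run one of tray, holder5 may be knocked a few centimetres aside while the robot is not near it.
Once in a run the grip may slacken for a moment while it holds something.
It also fails if it takes over 210 s, if anything falls off the work surface, if the arm or the gripper's body presses on something with over 40 N, if the wrist force passes 120 N, or if a joint passes its speed limit or range.

## Working session

There is one attempt and no reset: what is moved stays moved. The work goes in short steps, Python scripts to look and compute and a tool call to move; the robot and the scene stay as the last step left them, time stands still between calls to the robot, and variables do not carry over. Pictures are saved under pics/ and viewed, and the job is handed in when it is done.

Besides the shell and the picture viewer there is one more tool, called after "Call:" as a command line: name --pt "numbers of a row" for each row, then --argument value for the rest. step_arm: Moves the arm, as the interface text tells. Its arguments: {"type":"object","properties":{"moves":{"type":"array"}},"required":["moves"]}

```bash
ls; mkdir -p pics; python3 - <<'E'
from plant import *
import cv2,numpy as np
s=state();print(s)
for n in ["scene","top","wrist"]:
    im,d=grab_frame(n);cv2.imwrite(f"pics/{n}0.png",im[:,:,::-1]);np.save(f"pics/{n}0.npy",d)
    c=camera_info(n);print(n,np.round(c["intrinsics"],1).tolist(),c["dist_coeffs"],np.round(c["world_from_camera"],4).tolist())
E
```

```text
pics
{'time': 0.0, 'joint_pos': array([-1.23199138e+00,  5.33724147e-02,  1.61431751e+00, -1.84503278e-05,
        1.47597704e+00, -1.18988410e-01]), 'joint_vel': array([-9.43172769e-04, -7.55300213e-04, -5.24119919e-04, -6.35035296e-04,
       -8.24339150e-04, -3.56505751e-05]), 'joint_efforts': array([ 8.99752176e-04, -3.93669105e+01, -3.70182252e+01, -2.25195248e-05,
        7.08070263e-03, -2.17411156e-06]), 'tool_pos': array([ 0.27602328, -0.56004654,  0.23003932]), 'tool_rot': array([-1.02989223e-03,  9.73916610e-01,  2.26903858e-01, -1.22890231e-04]), 'contact_force': array([0.06297275, 0.43527262, 0.28239207]), 'ft_torque': array([-0.00234247, -0.01520349, -0.04366588]), 'gripper_width': 1.002284536079568}
scene [[546.8, 0.0, 322.2], [0.0, 546.8, 243.4], [0.0, 0.0, 1.0]] [0.0169192 0.        0.        0.        0.       ] [[0.6148, 0.6144, -0.4945, 1.2994], [0.7885, -0.4922, 0.3688, -0.5422], [-0.0168, -0.6167, -0.787, 1.3484], [0.0, 0.0, 0.0, 1.0]]
top [[534.0, 0.0, 318.2], [0.0, 534.0, 240.8], [0.0, 0.0, 1.0]] [-0.14273274  0.          0.          0.          0.        ] [[-0.019, -0.9888, 0.1483, 0.3732], [-0.9998, 0.0195, 0.0018, 0.0023], [-0.0047, -0.1483, -0.9889, 1.4819], [0.0, 0.0, 0.0, 1.0]]
wrist [[331.2, 0.0, 321.0], [0.0, 331.2, 241.8], [0.0, 0.0, 1.0]] [0.00325311 0.         0.         0.         0.        ] [[0.4423, -0.853, -0.2772, 0.3473], [-0.8969, -0.4214, -0.1343, -0.5256], [-0.0022, 0.308, -0.9514, 0.3726], [0.0, 0.0, 0.0, 1.0]]
```

View pics/scene0.png

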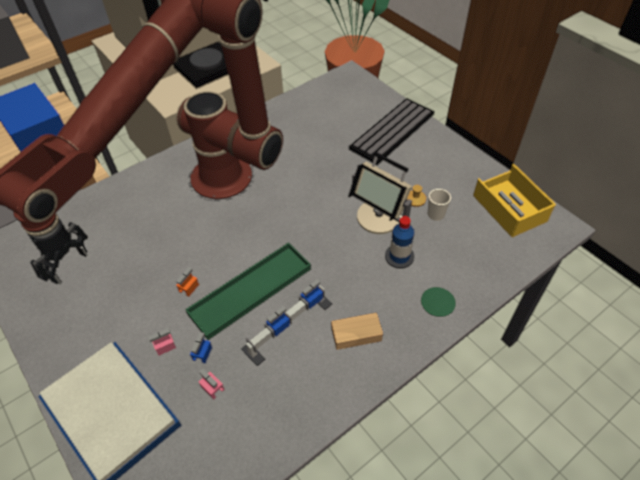

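View pics/top0.png

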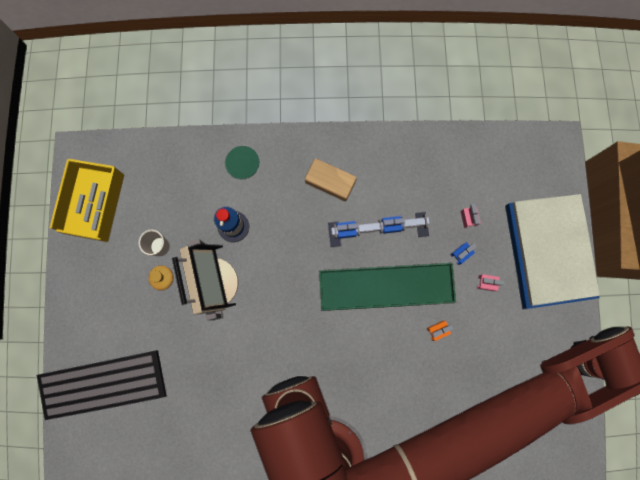

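View pics/wrist0.png

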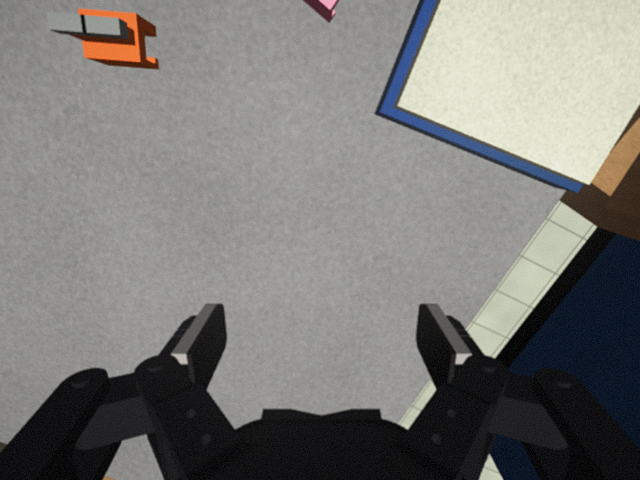

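The scene and top views show two blue holders on the rail (top 345,230 and 393,224). The loose blue one is at top (463,253). The look-alikes are pink at (471,216) and (489,283) and orange at (440,331). The screen at (207,278) leans back and faces right, and the canister is at (231,222) with its red cap at (223,215).

```bash
cat > h.py <<'E'
from plant import *
import cv2,numpy as np
from scipy.spatial.transform import Rotation as R
def shot(n,save=None):
    im,d=grab_frame(n);c=camera_info(n)
    if save: cv2.imwrite(f"pics/{save}.png",im[:,:,::-1])
    return im,d,c
def cloud(d,c):
    K=np.array(c["intrinsics"]);D=np.array(c["dist_coeffs"])
    v,u=np.mgrid[:480,:640];p=np.stack([u,v],-1).reshape(-1,1,2).astype(np.float64)
    n=cv2.undistortPoints(p,K,D).reshape(480,640,2)
    P=np.dstack([n[...,0]*d,n[...,1]*d,d]);T=np.array(c["world_from_camera"])
    W=P@T[:3,:3].T+T[:3,3];W[d<=0]=np.nan
    return W
def proj(X,c):
    T=np.linalg.inv(np.array(c["world_from_camera"]));X=np.atleast_2d(X)
    p,_=cv2.projectPoints((X@T[:3,:3].T+T[:3,3]).reshape(-1,1,3),np.zeros(3),np.zeros(3),np.array(c["intrinsics"]),np.array(c["dist_coeffs"]))
    return p.reshape(-1,2)
def rect(P):
    (cx,cy),(w,h),a=cv2.minAreaRect(P[:,:2].astype(np.float32)*1000)
    return np.round([cx,cy,w,h,a],1)
E
python3 - <<'E'
from h import *
for cam in ["top","scene"]:
    im,d,c=shot(cam);W=cloud(d,c)
    for q in ["stand","screen_center","screen_bar","can","can_nozzle","cap","rail","tray","holder1","holder5","woodblock","gauge","pot"]:
        for r in cut_out(cam,q)[:4]:
            if r["conf"]<.25: continue
            P=W[r["mask"]];P=P[~np.isnan(P[:,0])]
            if len(P)==0: print(q,'nodepth');continue
            col=im[r["mask"]].mean(0).astype(int)
            zt=np.percentile(P[:,2],97);T=P[P[:,2]>zt-.012]
            print(cam,q,round(r["conf"],2),np.round(r["point"]),len(P),"col",col,"med",np.round(np.median(P,0)*1000),"ztop",round(zt*1000),"top",rect(T),"all",rect(P))
print(state()["time"])
E
```

```text
top stand 0.82 [202. 274.] 3705 col [111 106  95] med [484. 292. 142.] ztop 222 top [473.6 340.3 117.5  18.3  13.5] all [487.5 319.8 226.8 175.5  13. ]
top screen_center 0.75 [201. 283.] 2910 col [94 91 82] med [479. 298. 163.] ztop 223 top [473.4 340.3 117.1  18.3  13.5] all [482.3 321.5 192.  167.4  10.8]
top screen_center 0.52 [230. 223.] 932 col [69 57 72] med [630. 234. 115.] ztop 176 top [639.3 247.5  29.9  37.   49.6] all [637.5 239.9  75.8  87.9  45.1]
top screen_bar 0.85 [200. 280.] 2974 col [95 92 83] med [483. 300. 161.] ztop 223 top [473.6 340.3 117.4  18.3  13.5] all [492.3 327.7 218.9 160.8  14.7]
top can 0.77 [230. 225.] 902 col [69 56 71] med [629. 234. 114.] ztop 176 top [639.3 247.5  29.9  37.   49.6] all [634.  240.4  70.5  84.7  39.4]
top can_nozzle 0.95 [232. 228.] 963 col [70 58 73] med [630. 234. 110.] ztop 176 top [639.3 247.5  29.9  37.   49.6] all [637.8 243.4  81.8  93.1  29.6]
top cap 0.6 [203. 276.] 3056 col [94 91 82] med [480. 297. 160.] ztop 223 top [473.6 340.3 117.5  18.3  13.5] all [492.4 324.8 238.6 167.4  12.9]
top cap 0.45 [222. 212.] 133 col [17
[... 5906 characters left out ...]
p 49 top [764.8 -35.1 130.4  72.5  63.3] all [752.5 -29.3 130.4 101.7  64.2]
scene woodblock 0.46 [202. 349.] 434 col [ 62  79 110] med [ 557. -397.   37.] ztop 72 top [ 550.2 -397.8   14.5   55.9   38. ] all [ 538.4 -393.7   55.6   75.7   35.7]
scene gauge 0.5 [419. 194.] 261 col [162 126  64] med [507. 441.  17.] ztop 55 top [500.3 444.4  26.3  34.3  46.1] all [503.9 446.8  56.5  66.   29.3]
scene pot 0.87 [439. 205.] 586 col [126 119 105] med [589. 449.  55.] ztop 85 top [588.3 451.4  65.7  76.1  44.7] all [565.5 489.   65.4 164.5  32.1]
scene pot 0.72 [380. 187.] 2390 col [95 96 83] med [480. 289. 145.] ztop 219 top [473.1 335.6 114.7  17.9  12.9] all [404.9 357.3 181.2 385.2  47.9]
1.55
```

```bash
python3 - <<'E'
from h import *
def circ(P):
    A=np.c_[2*P[:,:2],np.ones(len(P))];s=np.linalg.lstsq(A,(P[:,:2]**2).sum(1),rcond=None)[0]
    return s[:2],np.sqrt(s[2]+s[:2]@s[:2])
for cam in ["top","scene"]:
    im,d,c=shot(cam,cam+"1");W=cloud(d,c)
    near=(np.hypot(W[...,0]-.49,W[...,1]-.28)<.13)
    # disc
    col=im.astype(int);cream=(col[...,0]-col[...,2]>25)&(col[...,0]>120)
    z=W[...,2]
    m=near&cream&(z<.03)&(z>.002)
    print(cam,"cream disc n",m.sum(),"zmed",np.median(z[m]))
    P=W[m];h=cv2.convexHull(P[:,:2].astype(np.float32)*1000)
    (cx,cy),r=cv2.minEnclosingCircle(P[:,:2].astype(np.float32)*1000);print("minenc",cx,cy,r)
    hp=h[:,0]; 
    print(np.round(hp).astype(int).tolist())
    # bar
    m=near&(z>.205)&(z<.24)
    P=W[m];print("bar",rect(P),P[:,2].max(),np.median(P,0))
    dxy=P[:,:2]-P[:,:2].mean(0);w,v=np.linalg.eigh(dxy.T@dxy);print("bar dir",v[:,1],"len",np.ptp(dxy@v[:,1]))
    # glass plane: grey-green, in region
    m=near&(z>.09)&(z<.20)&(col.sum(-1)>300)&(abs(col[...,0]-col[...,2])<30)
    P=W[m];
    best=None
    rng=np.random.default_rng(0)
    for _ in range(300):
        a,b,e=P[rng.choice(len(P),3,False)];n=np.cross(b-a,e-a);n/=np.linalg.norm(n)+1e-12
        k=abs((P-a)@n)<.003
        if best is None or k.sum()>best.sum():best=k
    Q=P[best];mu=Q.mean(0);n=np.linalg.svd(Q-mu)[2][2];n*=np.sign(n[2])
    print("glass",len(P),best.sum(),mu,n,"tilt",np.arcsin(n[2]),"heading",np.degrees(np.arctan2(n[1],n[0])))
    K=cv2.resize(im[150:350,120:300] if cam=="top" else im[120:300,330:470],None,fx=3.3,fy=3,interpolation=cv2.INTER_CUBIC)
    cv2.imwrite(f"pics/crop_{cam}1.png",K[:,:,::-1])
E
```

```text
top cream disc n 503 zmed 0.013987120262656028
minenc 489.033203125 268.8645324707031 60.126731872558594
[[548, 279], [547, 282], [547, 284], [542, 285], [539, 285], [467, 269], [434, 260], [431, 259], [431, 254], [444, 243], [450, 239], [453, 237], [463, 233], [474, 231], [483, 231], [494, 231], [505, 234], [511, 237], [516, 240], [525, 245], [536, 257], [542, 265], [545, 271], [548, 276]]
bar [473.7 338.9 117.1  18.8  13. ] 0.22814760690697722 [0.47202672 0.33908445 0.22100311]
bar dir [-0.97522305 -0.22122386] len 0.11710571053899285
glass 1089 888 [0.48678401 0.28717843 0.13546609] [ 0.20333386 -0.89856134  0.38889955] tilt 0.3994368079245674 heading -77.24938221344689
scene cream disc n 677 zmed 0.013412346940216091
minenc 479.0045471191406 286.3157653808594 73.82150268554688
[[553, 287], [541, 324], [539, 325], [535, 325], [406, 297], [409, 281], [425, 255], [436, 245], [443, 239], [454, 235], [463, 231], [472, 227], [492, 227], [504, 229], [517, 235], [539, 257], [551, 271]]
bar [472.5 335.5 119.6  21.3  15.2] 0.22837136061323093 [0.47683783 0.33533236 0.21867965]
bar dir [-0.97420619 -0.22565968] len 0.11973969203703254
glass 1105 647 [0.4793027  0.28327674 0.1343963 ] [ 0.2159957  -0.89348303  0.39374348] tilt 0.40470051182276745 heading -76.40972908267813
```

View pics/crop_top1.png

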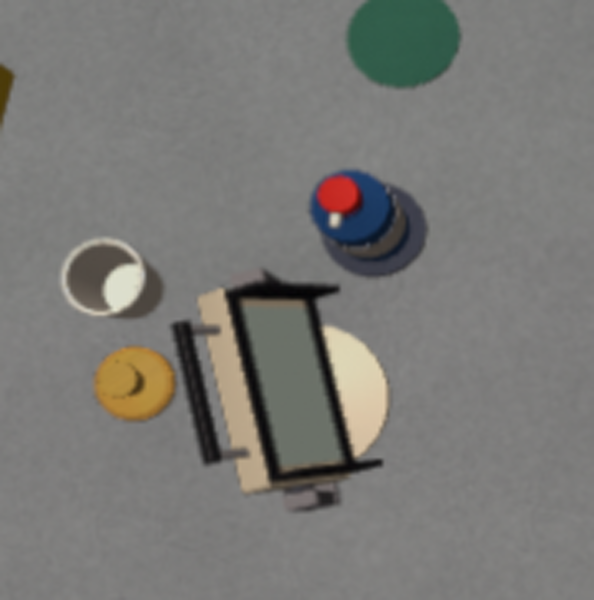

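View pics/crop_scene1.png

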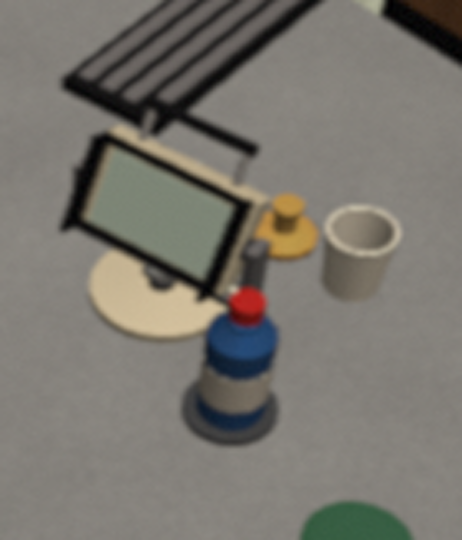

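```bash
cat >> h.py <<'E'
def cur():
    s=state();q=s["tool_rot"];Rm=R.from_quat([q[1],q[2],q[3],q[0]]);return np.array(s["tool_pos"]),Rm,s
def down(hd):  # tool z down, tool y at heading hd deg
    a=np.radians(hd);y=np.array([np.cos(a),np.sin(a),0]);z=np.array([0,0,-1.]);x=np.cross(y,z)
    return R.from_matrix(np.c_[x,y,z])
def plan(wps,p=None,Rm=None,dec=3):
    """wps: (xyz, heading deg, grip, nrows or None)"""
    if p is None: p,Rm,_=cur()
    rows=[]
    for w in wps:
        t=np.array(w[0],float);Rt=down(w[1]);g=w[2]
        dr=(Rm.inv()*Rt).as_rotvec()
        n=w[3] if len(w)>3 and w[3] else int(max(1,np.ceil(max(np.linalg.norm(t-p)/.046,np.linalg.norm(dr)/.145))))
        p0,R0=p,Rm
        for k in range(1,n+1):
            pt=p0+(t-p0)*k/n;Rk=R0*R.from_rotvec(dr*k/n)
            sh=np.round(Rm.inv().apply(pt-p),dec);tr=np.round((Rm.inv()*Rk).as_rotvec(),3)
            rows.append([*map(float,sh),*map(float,tr),g]);p=p+Rm.apply(sh);Rm=Rm*R.from_rotvec(tr)
    for i,r in enumerate(rows): print(("-- call\n" if i%8==0 else "")+str([x+0.0 for x in r])+",")
    print("end",np.round(p,4));return p,Rm
def pose():
    p,Rm,s=cur();m=Rm.as_matrix();print("t",round(s["time"],2),"tcp",np.round(p,4),"yhead",round(np.degrees(np.arctan2(m[1,1],m[0,1])),1),"zax",np.round(m[:,2],3),"F",np.round(s["contact_force"],1),"grip",round(s["gripper_width"],3),"q6",round(s["joint_pos"][5],2))
E
python3 - <<'E'
from h import *
pose()
plan([((.52,-.25,.33),-70,.05),((.58,.1,.33),-77,.05),((.473,.28,.33),-77,.05)])
E
```

```text
t 1.65 tcp [ 0.2762 -0.5606  0.2313] yhead -63.8 zax [ 0. -0. -1.] F [-0.1 -0.2 -0. ] grip 0.999 q6 -0.12
-- call
[0.04, -0.019, -0.011, 0.0, 0.0, 0.012, 0.05],
[0.039, -0.019, -0.011, 0.0, 0.0, 0.012, 0.05],
[0.039, -0.02, -0.011, 0.0, 0.0, 0.012, 0.05],
[0.039, -0.021, -0.011, 0.0, 0.0, 0.012, 0.05],
[0.038, -0.021, -0.011, 0.0, 0.0, 0.012, 0.05],
[0.039, -0.021, -0.011, 0.0, 0.0, 0.012, 0.05],
[0.038, -0.022, -0.011, 0.0, 0.0, 0.013, 0.05],
[0.038, -0.022, -0.011, 0.0, 0.0, 0.012, 0.05],
-- call
[0.037, -0.023, -0.011, 0.0, 0.0, 0.012, 0.05],
[0.022, -0.039, 0.0, 0.0, 0.0, 0.015, 0.05],
[0.021, -0.038, 0.0, 0.0, 0.0, 0.015, 0.05],
[0.021, -0.04, 0.0, 0.0, 0.0, 0.016, 0.05],
[0.021, -0.039, 0.0, 0.0, 0.0, 0.015, 0.05],
[0.019, -0.04, 0.0, 0.0, 0.0, 0.015, 0.05],
[0.019, -0.04, 0.0, 0.0, 0.0, 0.015, 0.05],
[0.019, -0.04, 0.0, 0.0, 0.0, 0.016, 0.05],
-- call
[0.017, -0.041, 0.0, 0.0, 0.0, 0.015, 0.05],
[-0.013, -0.04, 0.0, 0.0, 0.0, 0.0, 0.05],
[-0.012, -0.04, 0.0, 0.0, 0.0, 0.0, 0.05],
[-0.013, -0.04, 0.0, 0.0, 0.0, 0.0, 0.05],
[-0.013, -0.039, 0.0, 0.0, 0.0, 0.0, 0.05],
[-0.012, -0.04, 0.0, 0.0, 0.0, 0.0, 0.05],
end [0.4734 0.2797 0.3303]
```

Call:
step_arm --pt "0.039 -0.021 -0.011 0 0 0.012 0.05" --pt "0.039 -0.021 -0.011 0 0 0.012 0.05" --pt "0.039 -0.021 -0.011 0 0 0.012 0.05" --pt "0.039 -0.021 -0.011 0 0 0.012 0.05" --pt "0.039 -0.021 -0.011 0 0 0.012 0.05" --pt "0.039 -0.021 -0.011 0 0 0.012 0.05" --pt "0.039 -0.021 -0.011 0 0 0.012 0.05" --pt "0.039 -0.021 -0.011 0 0 0.012 0.05"

```text
time: 2.45
tool_pos: [0.4946, -0.2794, 0.3201]
tool_rot: [0.0, 0.984, 0.18, 0.0]
contact_force: [0.9, -0.8, -0.5]
gripper_width: 0.585
```

Call:
step_arm --pt "0.037 -0.023 -0.011 0 0 0.012 0.05" --pt "0.021 -0.039 0 0 0 0.015 0.05" --pt "0.021 -0.039 0 0 0 0.015 0.05" --pt "0.021 -0.039 0 0 0 0.015 0.05" --pt "0.021 -0.039 0 0 0 0.015 0.05" --pt "0.019 -0.04 0 0 0 0.015 0.05" --pt "0.019 -0.04 0 0 0 0.015 0.05" --pt "0.019 -0.04 0 0 0 0.015 0.05"

```text
time: 3.25
tool_pos: [0.5718, 0.0611, 0.3306]
tool_rot: [0.0, 0.993, 0.122, 0.0]
contact_force: [0.9, 0.4, 0.1]
gripper_width: 0.586
```

```bash
python3 - <<'E'
from h import *
pose()
plan([((.473,.28,.33),-77,.05)])
E
```

```text
t 3.25 tcp [0.5718 0.0611 0.3306] yhead -76.0 zax [ 0.001 -0.    -1.   ] F [0.9 0.4 0.1] grip 0.586 q6 1.3
-- call
[-0.007, -0.039, 0.0, 0.0, 0.0, 0.003, 0.05],
[-0.007, -0.04, 0.0, 0.0, 0.0, 0.003, 0.05],
[-0.008, -0.039, 0.0, 0.0, 0.0, 0.003, 0.05],
[-0.007, -0.039, 0.0, 0.0, 0.0, 0.003, 0.05],
[-0.008, -0.04, 0.0, 0.0, -0.001, 0.002, 0.05],
[-0.008, -0.039, 0.0, 0.0, 0.0, 0.003, 0.05],
end [0.4727 0.28   0.3305]
```

Call:
step_arm --pt "-0.007 -0.039 0 0 0 0.003 0.05" --pt "-0.007 -0.039 0 0 0 0.003 0.05" --pt "-0.008 -0.039 0 0 0 0.003 0.05" --pt "-0.008 -0.04 0 0 0 0.003 0.05" --pt "-0.008 -0.04 0 0 0 0.003 0.05" --pt "-0.008 -0.039 0 0 0 0.002 0.05" --pt "0 0 0 0 0 0 0.05" --pt "0 0 0 0 0 0 0.05"

```text
time: 4.05
tool_pos: [0.4714, 0.2783, 0.3304]
tool_rot: [0.0, 0.993, 0.115, 0.0]
contact_force: [1.0, -1.1, -0.1]
gripper_width: 0.584
```

```bash
python3 - <<'E'
from h import *
pose()
im,d,c=shot("wrist","w2");W=cloud(d,c)
z=W[...,2];near=np.hypot(W[...,0]-.48,W[...,1]-.3)<.16
m=near&(z>.2)&(z<.24);P=W[m];print(m.sum(),rect(P),np.percentile(P[:,2],[5,50,95]))
E
```

```text
t 4.05 tcp [0.4714 0.2783 0.3304] yhead -76.8 zax [ 0. -0. -1.] F [ 1.  -1.1 -0.1] grip 0.584 q6 1.74
2777 [475.2 336.3 116.2  19.3  12.9] [0.20908784 0.22129729 0.22314517]
```

View pics/w2.png

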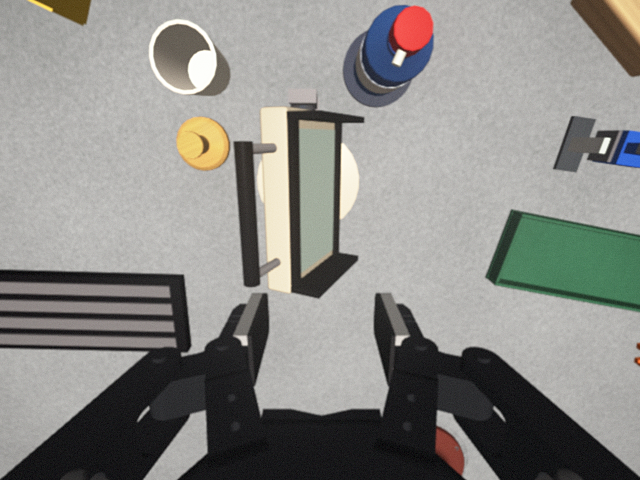

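The wrist view shows the bar at (247,213), the screen leaning back, the red cap at (410,28) and the white nozzle tip at (400,57). The cream foot shows at (345,180) and (265,180).

```bash
python3 - <<'E'
from h import *
im,d,c=shot("wrist");W=cloud(d,c);z=W[...,2];col=im.astype(int)
near=np.hypot(W[...,0]-.484,W[...,1]-.297)<.1
cream=(col[...,0]-col[...,2]>20)&(col[...,0]>140)
m=near&cream&(z<.025)&(z>.003);P=W[m];print(m.sum(),np.median(P[:,2]));print(cv2.minEnclosingCircle(P[:,:2].astype(np.float32)*1000))
red=(col[...,0]>150)&(col[...,1]<70)&(z>.15);P=W[red];T=P[P[:,2]>.168];print("cap",cv2.minEnclosingCircle(T[:,:2].astype(np.float32)*1000),np.median(T,0))
print("nozzle px",[np.round(W[r,cc],3) for r,cc in [(57,400),(60,399),(55,401)]])
E
```

```text
855 0.012658429047431752
((483.661376953125, 300.3374938964844), 69.87805938720703)
cap ((642.2273559570312, 243.4863739013672), 15.558095932006836) [0.63801851 0.24306464 0.17331375]
nozzle px [array([0.623, 0.245, 0.168]), array([0.62 , 0.246, 0.168]), array([0.624, 0.245, 0.169])]
```

```bash
python3 - <<'E'
from h import *
pose()
plan([((.475,.3365,.29),-77.1,.04),((.475,.3365,.20),-77.1,.04)])
E
```

```text
t 4.15 tcp [0.472  0.2771 0.3303] yhead -77.0 zax [ 0. -0. -1.] F [ 0.4 -0.7  0.2] grip 0.581 q6 1.74
-- call
[0.008, -0.029, 0.02, 0.0, 0.0, 0.001, 0.04],
[0.008, -0.028, 0.02, 0.0, 0.0, 0.001, 0.04],
[0.0, 0.0, 0.045, 0.0, 0.0, 0.0, 0.04],
[0.0, 0.0, 0.045, 0.0, 0.0, 0.0, 0.04],
end [0.4748 0.3362 0.2002]
```

Call:
step_arm --pt "0.008 -0.029 0.02 0 0 0 0.04" --pt "0.008 -0.029 0.02 0 0 0 0.04" --pt "0 0 0.03 0 0 0 0.04" --pt "0 0 0.03 0 0 0 0.04" --pt "0 0 0.03 0 0 0 0.04" --pt "0 0 0 0 0 0 0.04"

```text
time: 4.75
tool_pos: [0.4722, 0.3352, 0.1946]
tool_rot: [0.002, 0.994, 0.113, -0.005]
contact_force: [-0.3, 0.1, -0.9]
gripper_width: 0.469
```

```bash
python3 - <<'E'
from h import *
pose()
im,d,c=shot("wrist","w3");W=cloud(d,c)
z=W[...,2];near=np.hypot(W[...,0]-.48,W[...,1]-.33)<.1
m=near&(z>.2)&(z<.24);P=W[m];print(m.sum(),rect(P),np.percentile(P[:,2],[5,50,95]))
E
```

```text
t 4.75 tcp [0.4722 0.3352 0.1946] yhead -77.1 zax [-0.009 -0.005 -1.   ] F [-0.3  0.1 -0.9] grip 0.469 q6 1.83
12617 [501.8 332.4  67.2 141.5  76.2] [0.20606208 0.22469049 0.23622544]
```

View pics/w3.png

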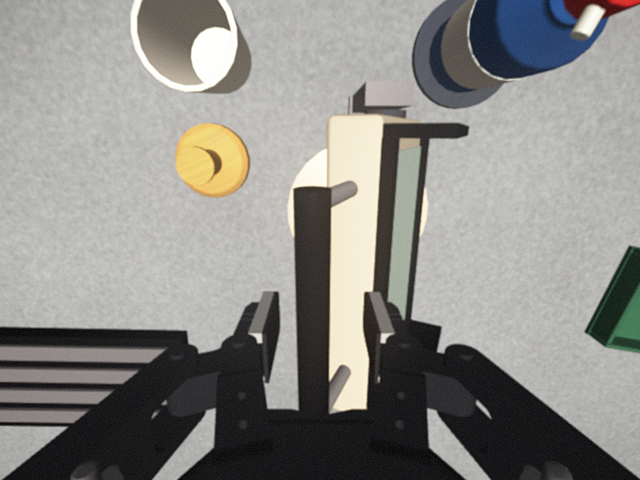

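The bar runs between the open fingers, centred near column 313. Closing the fingers.

Call:
step_arm --pt "0 0 0 0 0 0 0.01" --pt "0 0 0 0 0 0 0.01" --pt "0 0 0 0 0 0 0.01" --pt "0 0 0 0 0 0 0.01" --pt "0 0 0 0 0 0 0.01"

```text
time: 5.3
tool_pos: [0.4756, 0.3386, 0.2033]
tool_rot: [-0.001, 0.994, 0.114, 0.002]
contact_force: [0.4, -0.3, 6.3]
gripper_width: 0.132
```

```bash
python3 - <<'E'
from h import *
pose()
S=np.array([.484,.299]);p,Rm,s=cur()
print(np.linalg.norm(p[:2]-S))
E
```

```text
t 5.3 tcp [0.4756 0.3386 0.2033] yhead -76.9 zax [ 0.005  0.002 -1.   ] F [ 0.4 -0.3  6.3] grip 0.132 q6 1.83
0.0404968514742728
```

Opening reads 11 mm on a 14 mm bar with 6 N upward, so the pads sit too high. I'll reopen, lower and regrip.

Call:
step_arm --pt "0 0 0 0 0 0 0.035" --pt "0 0 0 0 0 0 0.035" --pt "0 0 0.007 0 0 0 0.035" --pt "0 0 0 0 0 0 0.035" --pt "0 0 0 0 0 0 0.01" --pt "0 0 0 0 0 0 0.01" --pt "0 0 0 0 0 0 0.01" --pt "0 0 0 0 0 0 0.01"

```text
time: 6.1
tool_pos: [0.4738, 0.3379, 0.1929]
tool_rot: [0.0, 0.994, 0.114, -0.0]
contact_force: [-0.9, -0.3, -2.3]
gripper_width: 0.142
```

```bash
python3 - <<'E'
from h import *
pose()
im,d,c=shot("wrist","w4")
E
```

```text
t 6.1 tcp [0.4738 0.3379 0.1929] yhead -77.0 zax [-0.001 -0.    -1.   ] F [-0.9 -0.3 -2.3] grip 0.142 q6 1.83
```

View pics/w4.png

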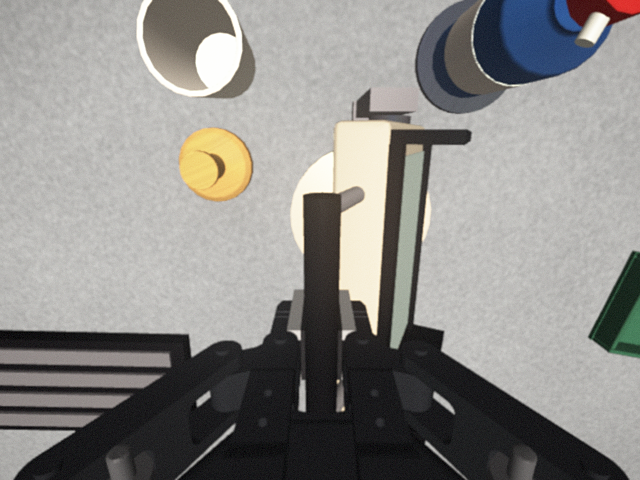

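```bash
python3 - <<'E'
from h import *
S=np.array([.484,.299]);p,Rm,s=cur()
def wp(h,t,g=.01,n=1):
    b=np.radians(h+180);r=.095*np.sin(t);return ((S[0]+r*np.cos(b),S[1]+r*np.sin(b),.13+.095*np.cos(t)-.0225),h,g,n)
w=[wp(-77+57*k/12,.43) for k in range(1,13)]+[wp(-20,t) for t in (.36,.29,.22,.14,.07,0)]
plan(w)
E
```

```text
-- call
[-0.002, 0.001, -0.001, 0.0, 0.001, -0.082, 0.01],
[-0.003, 0.0, 0.0, 0.0, 0.0, -0.083, 0.01],
[-0.004, 0.0, 0.0, 0.0, 0.0, -0.083, 0.01],
[-0.003, 0.0, 0.0, 0.0, 0.0, -0.083, 0.01],
[-0.003, 0.0, 0.0, 0.0, 0.0, -0.083, 0.01],
[-0.004, 0.0, 0.0, 0.0, 0.0, -0.083, 0.01],
[-0.003, 0.001, 0.0, 0.0, 0.0, -0.082, 0.01],
[-0.003, 0.0, 0.0, 0.0, 0.0, -0.083, 0.01],
-- call
[-0.003, 0.0, 0.0, 0.0, 0.0, -0.083, 0.01],
[-0.004, 0.0, 0.0, 0.0, 0.0, -0.083, 0.01],
[-0.003, 0.0, 0.0, 0.0, 0.0, -0.083, 0.01],
[-0.003, 0.0, 0.0, 0.0, 0.0, -0.083, 0.01],
[0.0, 0.006, -0.002, 0.0, 0.0, 0.0, 0.01],
[0.0, 0.007, -0.003, 0.0, 0.0, 0.0, 0.01],
[0.0, 0.006, -0.001, 0.0, 0.0, 0.0, 0.01],
[0.0, 0.008, -0.002, 0.0, 0.0, 0.0, 0.01],
-- call
[0.0, 0.006, 0.0, 0.0, 0.0, 0.0, 0.01],
[0.0, 0.007, -0.001, 0.0, 0.0, 0.0, 0.01],
end [0.4842 0.2991 0.2029]
```

Call:
step_arm --pt "-0.0025 0.0005 0 0 0 -0.083 0.01" --pt "-0.0033 0.0001 0 0 0 -0.083 0.01" --pt "-0.0033 0.0001 0 0 0 -0.083 0.01" --pt "-0.0033 0.0001 0 0 0 -0.083 0.01" --pt "-0.0033 0.0001 0 0 0 -0.083 0.01" --pt "-0.0033 0.0001 0 0 0 -0.083 0.01"

```text
time: 6.75
tool_pos: [0.4571, 0.3291, 0.193]
tool_rot: [-0.0, 0.934, 0.356, -0.0]
contact_force: [-0.4, 1.2, -2.3]
gripper_width: 0.14
```

```bash
python3 - <<'E'
from h import *
pose()
im,d,c=shot("wrist","w5")
print(state()["ft_torque"])
E
```

```text
t 6.75 tcp [0.4571 0.3291 0.193 ] yhead -48.2 zax [-0.001  0.001 -1.   ] F [-0.4  1.2 -2.3] grip 0.14 q6 1.33
[0.12054702 0.23325533 0.03367532]
```

View pics/w5.png

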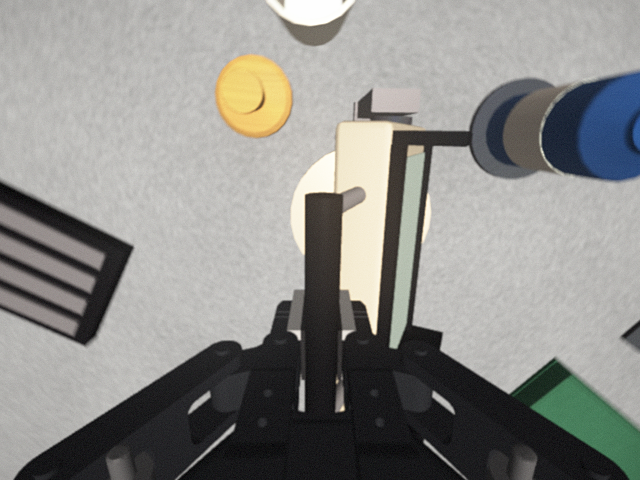

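The screen turns with the tool: the bar is still straight between the pads at column 322. Continuing.

Call:
step_arm --pt "-0.0033 0.0001 0 0 0 -0.083 0.01" --pt "-0.0033 0.0001 0 0 0 -0.083 0.01" --pt "-0.0033 0.0001 0 0 0 -0.083 0.01" --pt "-0.0033 0.0001 0 0 0 -0.083 0.01" --pt "-0.0033 0.0001 0 0 0 -0.083 0.01" --pt "-0.0033 0.0001 0 0 0 -0.083 0.01"

```text
time: 7.4
tool_pos: [0.4463, 0.313, 0.193]
tool_rot: [-0.0, 0.818, 0.575, 0.0]
contact_force: [0.9, 1.5, -3.0]
gripper_width: 0.14
```

```bash
python3 - <<'E'
from h import *
pose();p=cur()[0]
b=np.radians(-20+180)
print("S est",p[:2]-.0397*np.array([np.cos(b),np.sin(b)]))
plan([((.484,.299,.2025),-20,.01,6)])
E
```

```text
t 7.4 tcp [0.4463 0.313  0.193 ] yhead -19.8 zax [ 0.     0.001 -1.   ] F [ 0.9  1.5 -3. ] grip 0.14 q6 0.82
S est [0.48358754 0.29940857]
-- call
[0.0, 0.007, -0.002, 0.0, 0.0, 0.001, 0.01],
[0.0, 0.006, -0.001, 0.0, 0.0, 0.0, 0.01],
[0.0, 0.007, -0.002, 0.0, 0.0, 0.001, 0.01],
[0.0, 0.007, -0.001, 0.0, 0.0, 0.0, 0.01],
[0.0, 0.007, -0.002, 0.0, -0.001, 0.001, 0.01],
[0.0, 0.006, -0.002, 0.0, 0.0, 0.001, 0.01],
end [0.4839 0.2994 0.203 ]
```

Call:
step_arm --pt "0 0.007 -0.0025 0 0 0 0.01" --pt "0 0.007 -0.002 0 0 0 0.01" --pt "0 0.0065 -0.0017 0 0 0 0.01" --pt "0 0.0065 -0.0013 0 0 0 0.01" --pt "0 0.0065 -0.0009 0 0 0 0.01" --pt "0 0.0065 -0.0003 0 0 0 0.01" --pt "0 0 0 0 0 0 0.01" --pt "0 0 0 0 0 0 0.01"

```text
time: 8.2
tool_pos: [0.4837, 0.2991, 0.2037]
tool_rot: [-0.0, 0.819, 0.573, -0.001]
contact_force: [-5.2, -2.5, 6.5]
gripper_width: 0.143
```

```bash
python3 - <<'E'
from h import *
pose()
im,d,c=shot("top","t6");W=cloud(d,c)
cv2.imwrite("pics/t6c.png",cv2.resize(im[150:350,120:320],None,fx=3,fy=3)[:,:,::-1])
E
```

```text
t 8.2 tcp [0.4837 0.2991 0.2037] yhead -20.0 zax [-0.002 -0.    -1.   ] F [-5.2 -2.5  6.5] grip 0.143 q6 0.77
```

View pics/t6c.png

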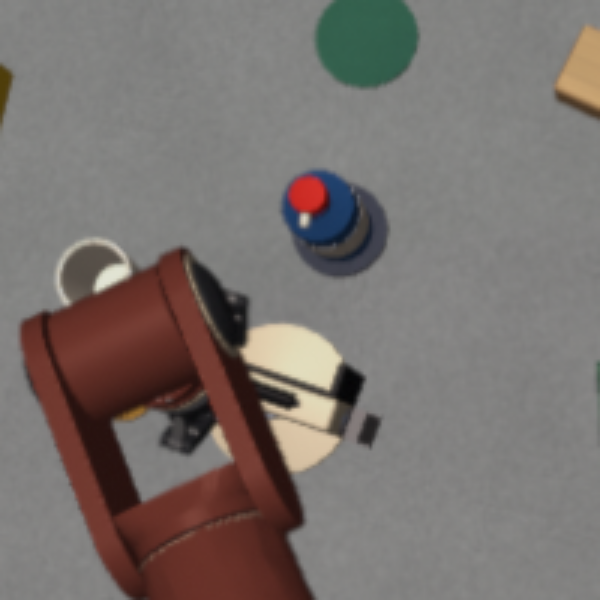

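Call:
step_arm --pt "0 0 0 0 0 0 0.04" --pt "0 0 0 0 0 0 0.04" --pt "0 0 0 0 0 0 0.04" --pt "0 0 -0.04 0 0 0 0.04" --pt "0 0 -0.045 0 0 0 0.04" --pt "0 0 -0.045 0 0 0 0.04" --pt "0 0 0 0 0 0 0.04"

```text
time: 8.95
tool_pos: [0.4866, 0.3003, 0.3411]
tool_rot: [0.001, 0.819, 0.574, 0.007]
contact_force: [-0.1, 0.9, 1.1]
gripper_width: 0.472
```

```bash
python3 - <<'E'
from h import *
pose()
im,d,c=shot("wrist","w7");W=cloud(d,c)
z=W[...,2];near=np.hypot(W[...,0]-.484,W[...,1]-.299)<.1
m=near&(z>.212)&(z<.24);P=W[m];print("bar",m.sum(),rect(P),np.percentile(P[:,2],[5,50,95]))
col=im.astype(int);cream=(col[...,0]-col[...,2]>20)&(col[...,0]>140)
m=near&cream&(z>.175)&(z<.2);P=W[m];print("box top",m.sum(),rect(P),np.percentile(P[:,2],[5,50,95]))
m=near&cream&(z<.025)&(z>.003);P=W[m];print("disc",cv2.minEnclosingCircle(P[:,:2].astype(np.float32)*1000))
near=np.hypot(W[...,0]-.63,W[...,1]-.24)<.06
red=near&(col[...,0]>150)&(col[...,1]<70)&(z>.15);P=W[red];T=P[P[:,2]>.168];print("cap",cv2.minEnclosingCircle(T[:,:2].astype(np.float32)*1000),np.median(T,0))
E
```

```text
t 8.95 tcp [0.4866 0.3003 0.3411] yhead -19.9 zax [ 0.013  0.006 -1.   ] F [-0.1  0.9  1.1] grip 0.472 q6 0.77
bar 2337 [482.  299.2 116.3  13.3  70.2] [0.22306935 0.22645429 0.22812432]
box top 2161 [484.1 298.6 167.9  33.   70.6] [0.1776216  0.17998531 0.18143956]
disc ((479.94085693359375, 299.3629150390625), 69.94649505615234)
cap ((639.1887817382812, 244.78936767578125), 14.856820106506348) [0.63977092 0.24200006 0.16897554]
```

View pics/w7.png

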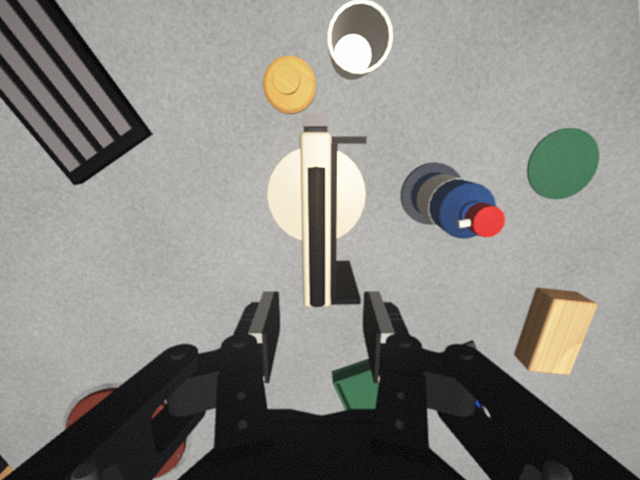

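```bash
python3 - <<'E'
from h import *
pose()
plan([((.641,.2435,.30),-20,0,5),((.641,.2435,.195),-20,0,4)])
E
```

```text
t 9.0 tcp [0.4857 0.2999 0.3372] yhead -19.9 zax [ 0.008  0.003 -1.   ] F [ 0.3  0.2 -0.5] grip 0.465 q6 0.77
-- call
[0.0, 0.033, 0.008, 0.001, -0.001, 0.0, 0.0],
[0.0, 0.033, 0.007, 0.002, -0.001, 0.001, 0.0],
[0.0, 0.033, 0.008, 0.001, -0.002, 0.0, 0.0],
[0.0, 0.033, 0.007, 0.001, -0.001, 0.0, 0.0],
[0.0, 0.033, 0.008, 0.002, -0.001, 0.0, 0.0],
[0.0, 0.0, 0.026, 0.0, 0.0, 0.0, 0.0],
[0.0, 0.0, 0.026, 0.0, 0.0, 0.0, 0.0],
[0.0, 0.0, 0.027, 0.0, 0.0, 0.0, 0.0],
-- call
[0.0, 0.0, 0.026, 0.0, 0.0, 0.0, 0.0],
end [0.6409 0.2437 0.1948]
```

Call:
step_arm --pt "0 0.033 0.007 0 0 0 0" --pt "0 0.033 0.007 0 0 0 0" --pt "0 0.033 0.007 0 0 0 0" --pt "0 0.033 0.007 0 0 0 0" --pt "0 0.033 0.007 0 0 0 0" --pt "0 0 0.03 0 0 0 0" --pt "0 0 0.03 0 0 0 0" --pt "0 0 0.03 0 0 0 0"

```text
time: 9.8
tool_pos: [0.6386, 0.2425, 0.2036]
tool_rot: [-0.0, 0.819, 0.574, -0.001]
contact_force: [0.2, 0.0, 0.1]
gripper_width: 0.001
```

Call:
step_arm --pt "0 0 0 0 0 0 0" --pt "0 0 0 0 0 0 0" --pt "0 0 0 0 0 0 0"

```text
time: 10.1
tool_pos: [0.6399, 0.2434, 0.209]
tool_rot: [0.001, 0.819, 0.574, 0.001]
contact_force: [0.3, 0.6, 0.3]
gripper_width: 0.006
```

```bash
python3 - <<'E'
from h import *
pose()
im,d,c=shot("wrist","w8")
im,d,c=shot("scene","s8");cv2.imwrite("pics/s8c.png",cv2.resize(im[100:300,320:500],None,fx=3,fy=3)[:,:,::-1])
E
```

```text
t 10.1 tcp [0.6399 0.2434 0.209 ] yhead -19.9 zax [ 0.003  0.001 -1.   ] F [0.3 0.6 0.3] grip 0.006 q6 0.6
```

View pics/w8.png

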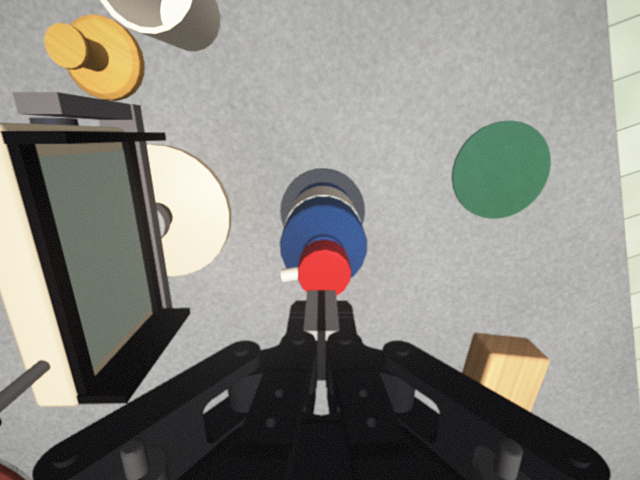

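View pics/s8c.png

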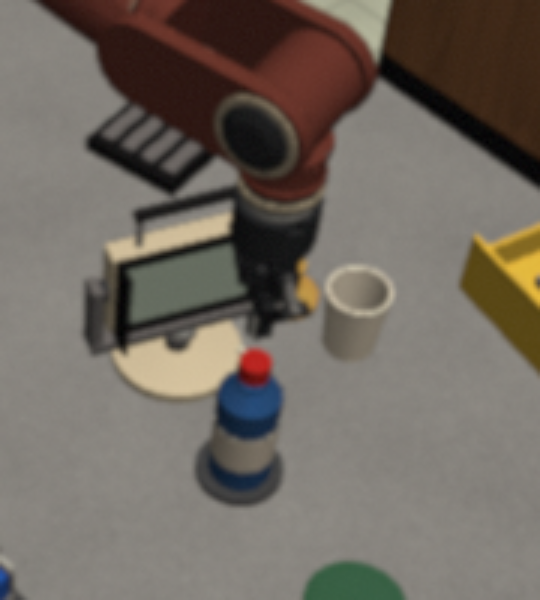

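The cap (324,268) is in line with the shut fingertips and the screen faces it. Pressing.

Call:
step_arm --pt "0 0 0.015 0 0 0 0" --pt "0 0 0.015 0 0 0 0" --pt "0 0 0.004 0 0 0 0" --pt "0 0 0.004 0 0 0 0" --pt "0 0 0.003 0 0 0 0" --pt "0 0 0 0 0 0 0"

```text
time: 10.8
tool_pos: [0.6383, 0.2429, 0.1666]
tool_rot: [-0.0, 0.819, 0.574, -0.001]
contact_force: [-5.9, -1.2, 8.0]
gripper_width: -0.0
```

Call:
step_arm --pt "0 0 0.002 0 0 0 0" --pt "0 0 0.001 0 0 0 0" --pt "0 0 0 0 0 0 0"

```text
time: 11.1
tool_pos: [0.6385, 0.2429, 0.166]
tool_rot: [-0.0, 0.819, 0.574, -0.001]
contact_force: [-7.6, -2.5, 12.5]
gripper_width: 0.002
```

Call:
step_arm --pt "0 0 0 0 0 0 0" --pt "0 0 -0.02 0 0 0 0" --pt "0 0 -0.03 0 0 0 0" --pt "0 0 -0.04 0 0 0 0" --pt "0 0 -0.04 0 0 0 0" --pt "0 0 0 0 0 0 0"

```text
time: 11.7
tool_pos: [0.6418, 0.2438, 0.3016]
tool_rot: [0.002, 0.819, 0.574, 0.006]
contact_force: [-0.2, -0.2, 0.5]
gripper_width: -0.001
```

```bash
python3 - <<'E'
from h import *
pose()
for cam in ("wrist","scene"):
    im,d,c=shot(cam,"x9"+cam);W=cloud(d,c);z=W[...,2]
    col=im.astype(int);near=np.hypot(W[...,0]-.63,W[...,1]-.24)<.06
    red=near&(col[...,0]>150)&(col[...,1]<70)&(z>.15);print("cap z",np.percentile(z[red],[50,90,97]))
    if cam=="scene":
        for q in ["tray"]:
            r=cut_out(cam,q)[0];P=W[r["mask"]];P=P[P[:,2]>.02];print(q,rect(P))
E
```

```text
t 11.7 tcp [0.6418 0.2438 0.3016] yhead -19.9 zax [ 0.012  0.003 -1.   ] F [-0.2 -0.2  0.5] grip -0.001 q6 0.6
cap z [0.16971786 0.17061794 0.17122485]
cap z [0.17290635 0.17576265 0.17696941]
tray [ 462.1 -183.2  117.9  371.2    1.8]
```

View pics/x9scene.png

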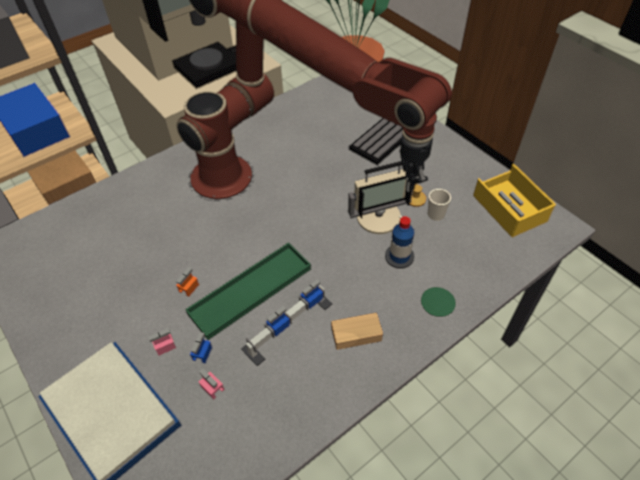

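```bash
python3 - <<'E'
from h import *
pose()
plan([((.59,-.074,.27),5.5,.06,8)],p=cur()[0],Rm=down(-19.9))
E
```

```text
t 11.85 tcp [0.6389 0.243  0.2923] yhead -19.9 zax [-0.001 -0.    -1.   ] F [-0.6  0.5 -1. ] grip -0.0 q6 0.6
-- call
[-0.039, 0.008, 0.003, 0.0, 0.0, -0.055, 0.06],
[-0.04, 0.005, 0.003, 0.0, 0.0, -0.056, 0.06],
[-0.04, 0.004, 0.002, 0.0, 0.0, -0.055, 0.06],
[-0.04, 0.001, 0.003, 0.0, 0.0, -0.056, 0.06],
[-0.04, -0.001, 0.003, 0.0, 0.0, -0.055, 0.06],
[-0.04, -0.004, 0.003, 0.0, 0.0, -0.055, 0.06],
[-0.04, -0.005, 0.003, 0.0, 0.0, -0.056, 0.06],
[-0.039, -0.008, 0.002, 0.0, 0.0, -0.055, 0.06],
end [ 0.5899 -0.0738  0.2703]
```

Call:
step_arm --pt "-0.04 0.007 0.003 0 0 -0.055 0.06" --pt "-0.04 0.005 0.003 0 0 -0.055 0.06" --pt "-0.04 0.004 0.003 0 0 -0.055 0.06" --pt "-0.04 0.001 0.003 0 0 -0.056 0.06" --pt "-0.04 -0.001 0.003 0 0 -0.056 0.06" --pt "-0.04 -0.004 0.003 0 0 -0.055 0.06" --pt "-0.04 -0.005 0.003 0 0 -0.055 0.06" --pt "-0.04 -0.007 0.003 0 0 -0.055 0.06"

```text
time: 12.65
tool_pos: [0.5882, -0.0766, 0.266]
tool_rot: [-0.002, 0.672, 0.741, -0.001]
contact_force: [0.4, -0.2, -1.2]
gripper_width: 0.698
```

Call:
step_arm --pt "0 0 0 0 0 0 0.06" --pt "0 0 0 0 0 0 0.06" --pt "0 0 0 0 0 0 0.06"

```text
time: 12.95
tool_pos: [0.5894, -0.0744, 0.2677]
tool_rot: [-0.001, 0.673, 0.74, -0.0]
contact_force: [0.1, 0.3, 0.6]
gripper_width: 0.7
```

```bash
cat >> h.py <<'E'
def hold(im,W,zt,xy,rad=.05):
    """steel bar top rect near xy at height zt"""
    z=W[...,2];m=(np.hypot(W[...,0]-xy[0],W[...,1]-xy[1])<rad)&(abs(z-zt)<.008)
    P=W[m];return rect(P),np.round(np.median(P[:,2]),4),m.sum()
E
python3 - <<'E'
from h import *
pose()
im,d,c=shot("wrist","w10");W=cloud(d,c)
print(hold(im,W,.106,(.616,-.074)),hold(im,W,.106,(.6285,-.196)))
z=W[...,2];m=(abs(z-.03)<.006)&(abs(W[...,0]-.463)<.08)&(abs(W[...,1]+.183)<.22);print("tray",rect(W[m]))
E
```

```text
t 12.95 tcp [ 0.5894 -0.0744  0.2677] yhead 5.5 zax [-0.002  0.001 -1.   ] F [0.1 0.3 0.6] grip 0.7 q6 -0.35
(array([616.7, -71.8,  12.3,  55.7,   5.4]), np.float64(0.1059), np.int64(764)) (array([ 628.2, -195.6,   12.2,   57.6,    5.2]), np.float64(0.1057), np.int64(588))
tray [ 465.8 -195.7  124.2  401.4    4.8]
```

View pics/w10.png

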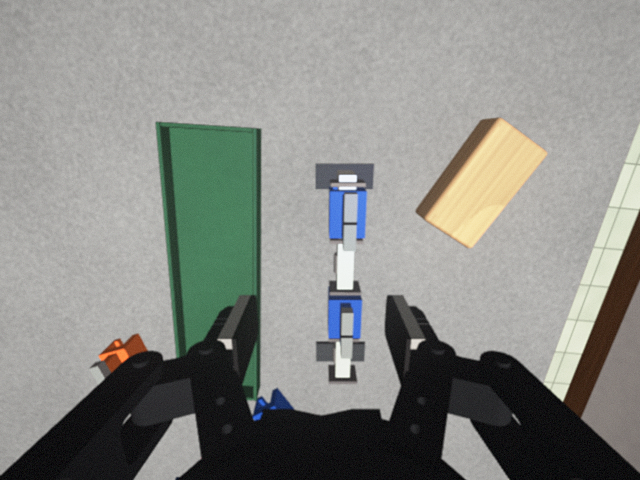

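The wrist view shows the two rail holders, their bars at (350,225) and (346,330), with the tray to the left. They measure (616.7,-71.8) and (628.2,-195.6) mm at 106 mm top height, as expected.

```bash
python3 - <<'E'
from h import *
pose()
plan([((.6167,-.072,.16),5.4,.045,3),((.6167,-.072,.08),5.4,.045,3)])
E
```

```text
t 13.0 tcp [ 0.5897 -0.0741  0.2681] yhead 5.5 zax [-0.001  0.001 -1.   ] F [ 0.   0.2 -0.6] grip 0.7 q6 -0.35
-- call
[0.0, 0.009, 0.036, 0.0, 0.0, 0.001, 0.045],
[0.0, 0.009, 0.036, -0.001, -0.001, 0.0, 0.045],
[0.0, 0.009, 0.036, 0.0, 0.0, 0.001, 0.045],
[0.0, 0.0, 0.027, 0.0, 0.0, 0.0, 0.045],
[0.0, 0.0, 0.026, 0.0, 0.0, 0.0, 0.045],
[0.0, 0.0, 0.027, 0.0, 0.0, 0.0, 0.045],
end [ 0.6164 -0.0715  0.0801]
```

Call:
step_arm --pt "0 0.009 0.036 0 0 0 0.045" --pt "0 0.009 0.036 0 0 0 0.045" --pt "0 0.009 0.036 0 0 0 0.045" --pt "0 0 0.027 0 0 0 0.045" --pt "0 0 0.027 0 0 0 0.045" --pt "0 0 0.025 0 0 0 0.045" --pt "0 0 0 0 0 0 0.045" --pt "0 0 0 0 0 0 0.045"

```text
time: 13.8
tool_pos: [0.6167, -0.0717, 0.082]
tool_rot: [-0.0, 0.672, 0.74, -0.0]
contact_force: [0.5, -0.3, 0.5]
gripper_width: 0.523
```

Call:
step_arm --pt "0 0 0 0 0 0 0.005" --pt "0 0 0 0 0 0 0.005" --pt "0 0 0 0 0 0 0.005" --pt "0 0 0 0 0 0 0.005"

```text
time: 14.2
tool_pos: [0.6178, -0.0729, 0.0841]
tool_rot: [0.001, 0.673, 0.74, 0.001]
contact_force: [-1.3, 1.3, 6.4]
gripper_width: 0.129
```

```bash
python3 - <<'E'
from h import *
pose()
im,d,c=shot("wrist","w11")
E
```

```text
t 14.2 tcp [ 0.6178 -0.0729  0.0841] yhead 5.4 zax [ 0.003 -0.    -1.   ] F [-1.3  1.3  6.4] grip 0.129 q6 -0.33
```

View pics/w11.png

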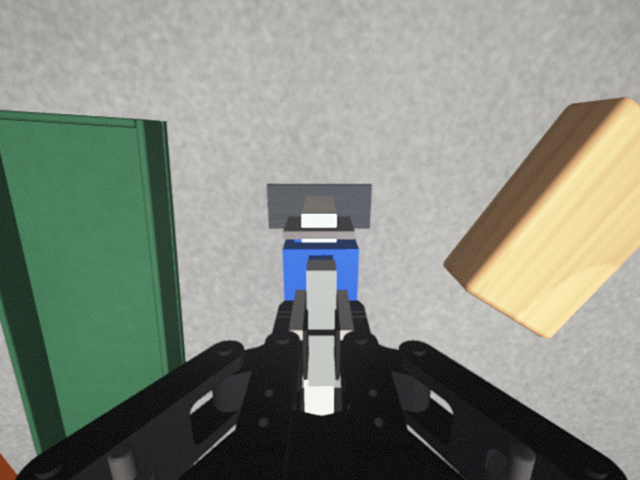

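The holder's bar is pinched centrally (column 320). Pulling straight up.

Call:
step_arm --pt "0 0 -0.003 0 0 0 0.005" --pt "0 0 -0.004 0 0 0 0.005" --pt "0 0 -0.004 0 0 0 0.005" --pt "0 0 -0.004 0 0 0 0.005" --pt "0 0 -0.01 0 0 0 0.005" --pt "0 0 -0.02 0 0 0 0.005" --pt "0 0 -0.025 0 0 0 0.005" --pt "0 0 -0.02 0 0 0 0.005"

```text
time: 15.05
tool_pos: [0.6167, -0.0728, 0.174]
tool_rot: [0.0, 0.673, 0.74, 0.0]
contact_force: [-0.0, 0.0, -1.4]
gripper_width: 0.126
```

```bash
python3 - <<'E'
from h import *
pose()
im,d,c=shot("wrist","w12");W=cloud(d,c)
z=W[...,2]
p=cur()[0]
print("held",hold(im,W,p[2]+.025,p[:2],.05),p[2])
im,d,c=shot("top","t12");W=cloud(d,c)
r=cut_out("top","tray")[0];P=W[r["mask"]];P=P[(P[:,2]>.022)&(P[:,2]<.04)];print(r["conf"],rect(P))
E
```

```text
t 15.05 tcp [ 0.6167 -0.0728  0.174 ] yhead 5.4 zax [ 0.  0. -1.] F [-0.   0.  -1.4] grip 0.126 q6 -0.33
held (array([620.6, -71.8,  35.5,  56.3,  27.4]), np.float64(0.1999), np.int64(4611)) 0.1783609297959914
0.7 [ 464.8 -236.   111.5  260.4    1.9]
```

View pics/w12.png

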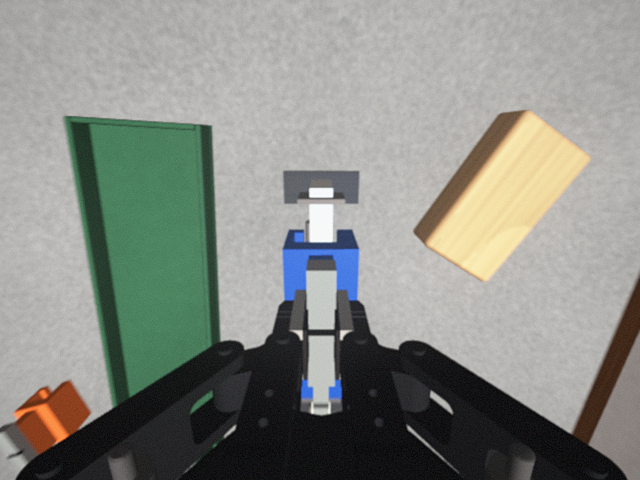

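View pics/t12.png

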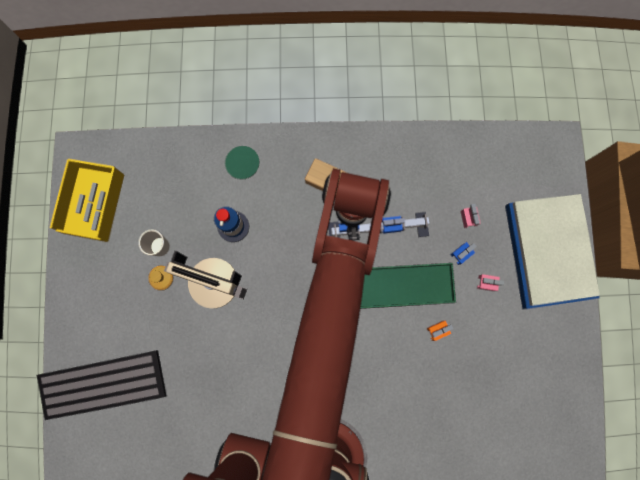

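```bash
python3 - <<'E'
from h import *
pose()
plan([((.461,-.103,.15),1.9,.005,4),((.461,-.103,.0535),1.9,.005,4)])
E
```

```text
t 15.2 tcp [ 0.6177 -0.073   0.1744] yhead 5.4 zax [ 0.004 -0.001 -1.   ] F [-0.1  1.2 -1.1] grip 0.125 q6 -0.33
-- call
[-0.004, -0.04, 0.006, 0.001, 0.0, 0.015, 0.005],
[-0.004, -0.039, 0.006, 0.001, 0.001, 0.016, 0.005],
[-0.005, -0.04, 0.006, 0.001, 0.0, 0.015, 0.005],
[-0.006, -0.039, 0.006, 0.0, 0.0, 0.016, 0.005],
[0.0, 0.0, 0.024, 0.0, 0.0, 0.0, 0.005],
[0.0, 0.0, 0.024, 0.0, 0.0, 0.0, 0.005],
[0.0, 0.0, 0.024, 0.0, 0.0, 0.0, 0.005],
[0.0, -0.001, 0.025, 0.0, 0.0, 0.0, 0.005],
end [ 0.4605 -0.1034  0.0531]
```

Call:
step_arm --pt "-0.005 -0.04 0.006 0 0 0.015 0.005" --pt "-0.005 -0.04 0.006 0 0 0.015 0.005" --pt "-0.005 -0.04 0.006 0 0 0.015 0.005" --pt "-0.005 -0.039 0.006 0 0 0.016 0.005" --pt "0 0 0.024 0 0 0 0.005" --pt "0 0 0.024 0 0 0 0.005" --pt "0 0 0.024 0 0 0 0.005" --pt "0 0 0.012 0 0 0 0.005"

```text
time: 16.0
tool_pos: [0.4568, -0.1032, 0.0603]
tool_rot: [-0.003, 0.695, 0.719, -0.001]
contact_force: [-0.3, 0.4, -1.3]
gripper_width: 0.127
```

Call:
step_arm --pt "0 0 0 0 0 0 0.005" --pt "0 0 0 0 0 0 0.005"

```text
time: 16.2
tool_pos: [0.4596, -0.1042, 0.0641]
tool_rot: [-0.0, 0.695, 0.719, -0.0]
contact_force: [0.0, -0.7, -0.7]
gripper_width: 0.13
```

```bash
python3 - <<'E'
from h import *
pose()
im,d,c=shot("wrist","w13");W=cloud(d,c)
E
```

```text
t 16.2 tcp [ 0.4596 -0.1042  0.0641] yhead 2.0 zax [-0.  0. -1.] F [ 0.  -0.7 -0.7] grip 0.13 q6 -0.42
```

View pics/w13.png

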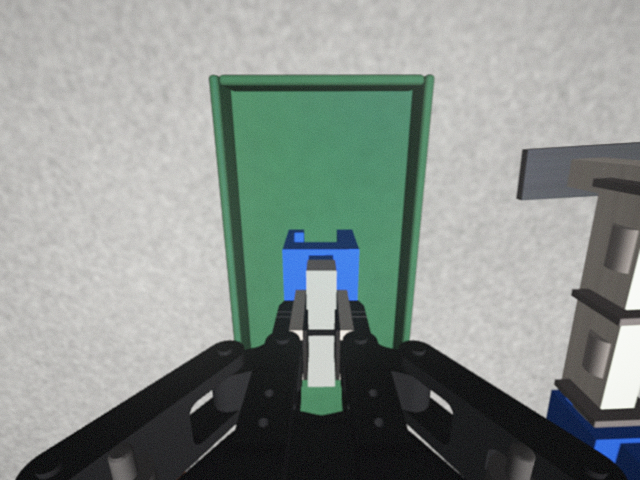

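The holder is centred in the tray, whose inner walls are at columns 235 and 410. Lowering and releasing.

Call:
step_arm --pt "0 0 0.006 0 0 0 0.005" --pt "0 0 0.005 0 0 0 0.005" --pt "0 0 0 0 0 0 0.005"

```text
time: 16.55
tool_pos: [0.4599, -0.1044, 0.0532]
tool_rot: [0.0, 0.695, 0.719, 0.0]
contact_force: [0.0, -0.6, -0.7]
gripper_width: 0.125
```

Call:
step_arm --pt "0 0 0.002 0 0 0 0.005" --pt "0 0 0 0 0 0 0.005"

```text
time: 16.75
tool_pos: [0.4602, -0.1044, 0.0532]
tool_rot: [-0.0, 0.695, 0.719, -0.0]
contact_force: [-5.4, 2.0, 12.2]
gripper_width: 0.131
```

Contact at 12 N, so the holder is on the tray floor. Opening and rising.

Call:
step_arm --pt "0 0 -0.001 0 0 0 0.04" --pt "0 0 0 0 0 0 0.04" --pt "0 0 0 0 0 0 0.04" --pt "0 0 -0.03 0 0 0 0.045" --pt "0 0 -0.04 0 0 0 0.045" --pt "0 0 -0.04 0 0 0 0.045"

```text
time: 17.35
tool_pos: [0.4587, -0.104, 0.1622]
tool_rot: [-0.001, 0.695, 0.719, -0.0]
contact_force: [0.7, -0.1, 0.6]
gripper_width: 0.526
```

```bash
python3 - <<'E'
from h import *
pose()
im,d,c=shot("wrist","w14");W=cloud(d,c)
print(hold(im,W,.075,(.46,-.104)))
plan([((.6282,-.196,.17),5.3,.045)])
E
```

```text
t 17.35 tcp [ 0.4587 -0.104   0.1622] yhead 1.9 zax [-0.002  0.001 -1.   ] F [ 0.7 -0.1  0.6] grip 0.526 q6 -0.42
(array([ 465.1, -105.8,   12. ,   56.3,    2. ]), np.float64(0.0826), np.int64(560))
-- call
[-0.019, 0.032, 0.001, 0.002, 0.001, -0.012, 0.045],
[-0.02, 0.033, 0.0, 0.002, 0.001, -0.011, 0.045],
[-0.02, 0.031, 0.001, 0.002, 0.001, -0.012, 0.045],
[-0.02, 0.032, 0.0, 0.002, 0.001, -0.012, 0.045],
[-0.021, 0.032, 0.0, 0.002, 0.001, -0.011, 0.045],
end [ 0.6286 -0.1962  0.1701]
```

View pics/w14.png

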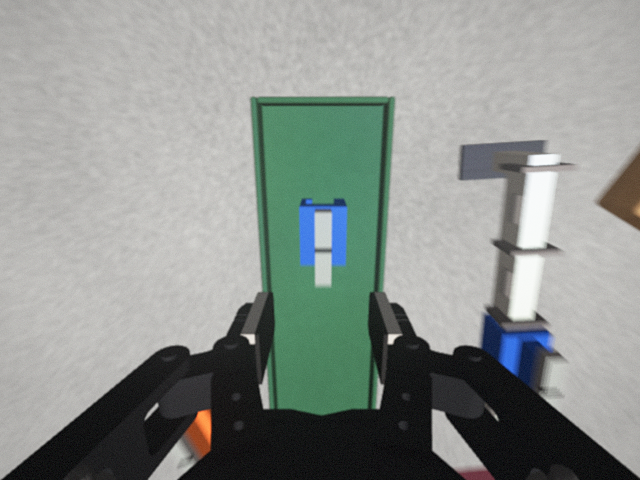

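Holder A stands centred in the tray at (323,240); the frame is slightly blurred by motion. Next is holder B.

Call:
step_arm --pt "-0.02 0.032 0 0 0 -0.012 0.045" --pt "-0.02 0.032 0 0 0 -0.012 0.045" --pt "-0.02 0.032 0 0 0 -0.012 0.045" --pt "-0.02 0.032 0 0 0 -0.012 0.045" --pt "-0.02 0.032 0 0 0 -0.012 0.045" --pt "0 0 0 0 0 0 0.045" --pt "0 0 0 0 0 0 0.045" --pt "0 0 0 0 0 0 0.045"

```text
time: 18.2
tool_pos: [0.6243, -0.1943, 0.1615]
tool_rot: [-0.001, 0.673, 0.74, -0.0]
contact_force: [-0.2, 0.1, 0.1]
gripper_width: 0.526
```

```bash
python3 - <<'E'
from h import *
pose()
im,d,c=shot("wrist","w15");W=cloud(d,c)
print(hold(im,W,.106,(.6285,-.196)))
plan([((.6282,-.196,.084),5.3,.045,3)])
E
```

```text
t 18.2 tcp [ 0.6243 -0.1943  0.1615] yhead 5.4 zax [-0.001  0.001 -1.   ] F [-0.2  0.1  0.1] grip 0.526 q6 -0.51
(array([ 628. , -195.7,   12. ,   56.8,    5.3]), np.float64(0.1059), np.int64(1589))
-- call
[-0.001, 0.001, 0.026, 0.0, 0.0, 0.001, 0.045],
[0.0, 0.002, 0.026, 0.0, 0.0, 0.0, 0.045],
[-0.001, 0.001, 0.026, 0.0, 0.0, 0.001, 0.045],
end [ 0.6283 -0.1958  0.0839]
```

View pics/w15.png

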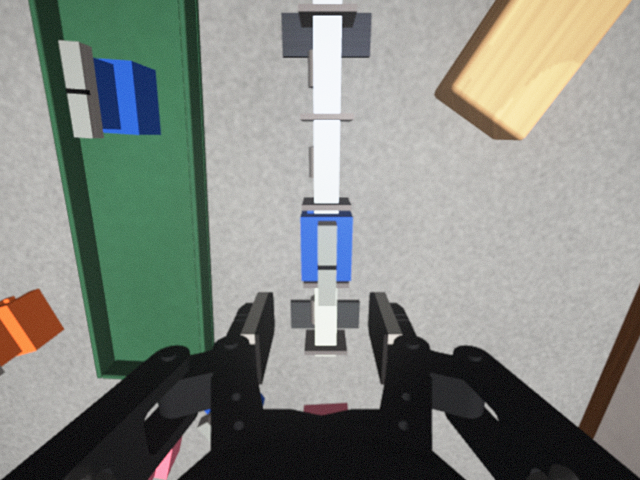

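B is in view at (327,250) and the other rail places are empty. Descending.

Call:
step_arm --pt "-0.001 0.0015 0.026 0 0 0 0.045" --pt "-0.0005 0.0015 0.026 0 0 0 0.045" --pt "0 0.001 0.0245 0 0 0 0.045" --pt "0 0 0 0 0 0 0.045" --pt "0 0 0 0 0 0 0.045"

```text
time: 18.75
tool_pos: [0.6286, -0.1955, 0.0859]
tool_rot: [-0.0, 0.673, 0.74, -0.0]
contact_force: [-0.4, 0.1, -0.1]
gripper_width: 0.528
```

Call:
step_arm --pt "0 0 0 0 0 0 0.005" --pt "0 0 0 0 0 0 0.005" --pt "0 0 0 0 0 0 0.005" --pt "0 0 0 0 0 0 0.005"

```text
time: 19.15
tool_pos: [0.63, -0.1964, 0.0877]
tool_rot: [0.001, 0.673, 0.74, 0.0]
contact_force: [-2.9, 0.4, 6.9]
gripper_width: 0.126
```

Call:
step_arm --pt "0 0 -0.003 0 0 0 0.005" --pt "0 0 -0.004 0 0 0 0.005" --pt "0 0 -0.004 0 0 0 0.005" --pt "0 0 -0.004 0 0 0 0.005" --pt "0 0 -0.01 0 0 0 0.005" --pt "0 0 -0.02 0 0 0 0.005" --pt "0 0 -0.025 0 0 0 0.005" --pt "0 0 -0.02 0 0 0 0.005"

```text
time: 19.95
tool_pos: [0.63, -0.1956, 0.1797]
tool_rot: [0.001, 0.673, 0.74, 0.001]
contact_force: [0.2, -0.0, -0.9]
gripper_width: 0.124
```

```bash
python3 - <<'E'
from h import *
pose()
im,d,c=shot("wrist","w16");W=cloud(d,c)
im,d,c=shot("top");W=cloud(d,c)
r=cut_out("top","tray")[0];P=W[r["mask"]];P=P[(P[:,2]>.022)&(P[:,2]<.04)];print(r["conf"],rect(P))
plan([((.4635,-.183,.15),1.9,.005,4),((.4635,-.183,.064),1.9,.005,4)])
E
```

```text
t 19.95 tcp [ 0.63   -0.1956  0.1797] yhead 5.4 zax [ 0.003  0.    -1.   ] F [ 0.2 -0.  -0.9] grip 0.124 q6 -0.51Traceback (most recent call last):
  File "<stdin>", line 5, in <module>
IndexError: list index out of range
```

View pics/w16.png

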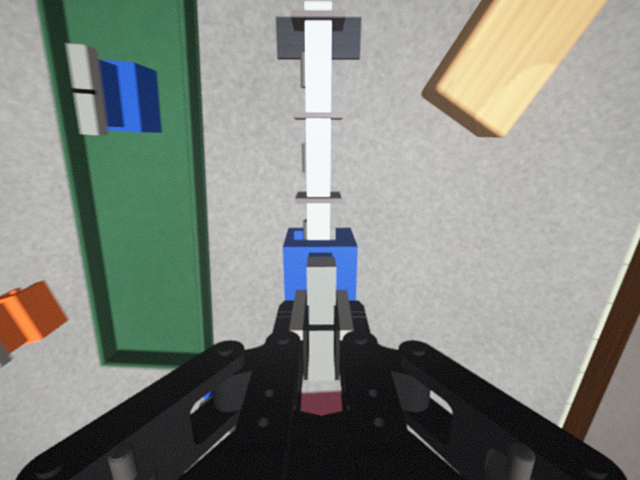

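Holder B is off the rail and the tray looks unmoved.

```bash
python3 - <<'E'
from h import *
pose()
plan([((.4635,-.183,.15),1.9,.005,4),((.4635,-.183,.066),1.9,.005,4)])
E
```

```text
t 20.1 tcp [ 0.6309 -0.1961  0.1798] yhead 5.4 zax [ 0.006 -0.002 -1.   ] F [ 0.6  0.1 -1.8] grip 0.123 q6 -0.51
-- call
[0.007, -0.041, 0.007, 0.001, 0.0, 0.015, 0.005],
[0.007, -0.042, 0.007, 0.002, 0.001, 0.016, 0.005],
[0.006, -0.041, 0.008, 0.001, 0.0, 0.015, 0.005],
[0.005, -0.042, 0.007, 0.001, 0.001, 0.015, 0.005],
[0.0, 0.0, 0.021, 0.0, 0.0, 0.0, 0.005],
[0.0, 0.0, 0.021, 0.0, 0.0, 0.0, 0.005],
[0.0, 0.0, 0.021, 0.0, 0.0, 0.0, 0.005],
[0.0, 0.0, 0.021, 0.0, 0.0, 0.0, 0.005],
end [ 0.4636 -0.183   0.0662]
```

Call:
step_arm --pt "0.006 -0.0415 0.007 0 0 0.015 0.005" --pt "0.006 -0.0415 0.007 0 0 0.015 0.005" --pt "0.006 -0.0415 0.007 0 0 0.015 0.005" --pt "0.006 -0.0415 0.007 0 0 0.016 0.005" --pt "0 0 0.021 0 0 0 0.005" --pt "0 0 0.021 0 0 0 0.005" --pt "0 0 0.021 0 0 0 0.005" --pt "0 0 0.018 0 0 0 0.005"

```text
time: 20.9
tool_pos: [0.4607, -0.1829, 0.0646]
tool_rot: [-0.001, 0.695, 0.719, -0.0]
contact_force: [-0.4, 0.2, -1.1]
gripper_width: 0.126
```

Call:
step_arm --pt "0 0 0 0 0 0 0.005" --pt "0 0 0 0 0 0 0.005"

```text
time: 21.1
tool_pos: [0.4614, -0.1834, 0.0661]
tool_rot: [-0.001, 0.695, 0.719, -0.0]
contact_force: [0.2, 0.1, -2.0]
gripper_width: 0.119
```

```bash
python3 - <<'E'
from h import *
pose()
im,d,c=shot("wrist","w17");W=cloud(d,c)
E
```

```text
t 21.1 tcp [ 0.4614 -0.1834  0.0661] yhead 1.9 zax [-0.001  0.001 -1.   ] F [ 0.2  0.1 -2. ] grip 0.119 q6 -0.56
```

View pics/w17.png

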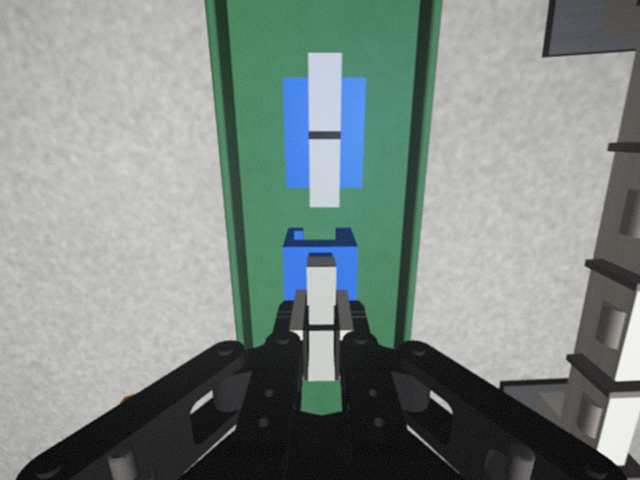

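B is centred in the tray with a clear gap to A. Lowering.

Call:
step_arm --pt "0 0 0.005 0 0 0 0.005" --pt "0 0 0.005 0 0 0 0.005" --pt "0 0 0.002 0 0 0 0.005" --pt "0 0 0 0 0 0 0.005"

```text
time: 21.55
tool_pos: [0.4623, -0.1843, 0.0567]
tool_rot: [-0.0, 0.695, 0.719, -0.0]
contact_force: [-6.1, 3.3, 10.9]
gripper_width: 0.125
```

Call:
step_arm --pt "0 0 -0.001 0 0 0 0.04" --pt "0 0 0 0 0 0 0.04" --pt "0 0 0 0 0 0 0.04" --pt "0 0 -0.03 0 0 0 0.045" --pt "0 0 -0.04 0 0 0 0.045" --pt "0 0 -0.04 0 0 0 0.045" --pt "0 0 -0.02 0 0 0 0.05" --pt "0 0 0 0 0 0 0.05"

```text
time: 22.35
tool_pos: [0.464, -0.185, 0.1898]
tool_rot: [0.004, 0.695, 0.719, 0.001]
contact_force: [0.9, 0.3, 0.1]
gripper_width: 0.585
```

```bash
python3 - <<'E'
from h import *
pose()
im,d,c=shot("wrist","w18");W=cloud(d,c)
print(hold(im,W,.075,(.46,-.104)),hold(im,W,.075,(.462,-.184)))
im,d,c=shot("scene","s18");W=cloud(d,c)
for r in cut_out("scene","holder5"):
    P=W[r["mask"]];zt=np.percentile(P[:,2],97);T=P[P[:,2]>zt-.012];print(round(r["conf"],2),r["point"],im[r["mask"]].mean(0).astype(int),rect(T),zt)
plan([((.53,-.39,.2),34,.05)])
E
```

```text
t 22.35 tcp [ 0.464  -0.185   0.1898] yhead 1.9 zax [ 0.007 -0.004 -1.   ] F [0.9 0.3 0.1] grip 0.585 q6 -0.56
(array([ 457.8, -103.1,   11.8,   55.2,    2.2]), np.float64(0.072), np.int64(1293)) (array([ 459.9, -182.6,   11.7,   56.4,    2.1]), np.float64(0.0718), np.int64(1003))
0.95 [208.5, 383.2] [160 105 111] [0. 0. 0. 0. 0.] nan
0.9 [274.1, 270.2] [ 50  72 106] [0. 0. 0. 0. 0.] nan
0.87 [187.2, 281.4] [138  82  51] [ 339.7 -321.6   16.5   54.4   24.5] 0.0714004357552827
0.81 [160.4, 339.8] [142  91  97] [0. 0. 0. 0. 0.] nan
0.69 [249.1, 284.1] [ 51  73 107] [0. 0. 0. 0. 0.] nan
0.64 [202.5, 348.8] [ 61  78 110] [0. 0. 0. 0. 0.] nan
0.58 [384.3, 187.4] [89 87 76] [0. 0. 0. 0. 0.] nan
0.56 [381.0, 191.2] [88 86 75] [0. 0. 0. 0. 0.] nan
-- call
[-0.042, 0.012, -0.003, 0.0, 0.0, -0.112, 0.05],
[-0.043, 0.008, -0.004, -0.001, -0.001, -0.112, 0.05],
[-0.043, 0.003, -0.003, 0.0, 0.0, -0.112, 0.05],
[-0.044, -0.002, -0.003, 0.0, 0.0, -0.112, 0.05],
[-0.043, -0.007, -0.003, -0.001, -0.001, -0.112, 0.05],
end [ 0.5302 -0.3903  0.1996]
```

View pics/s18.png

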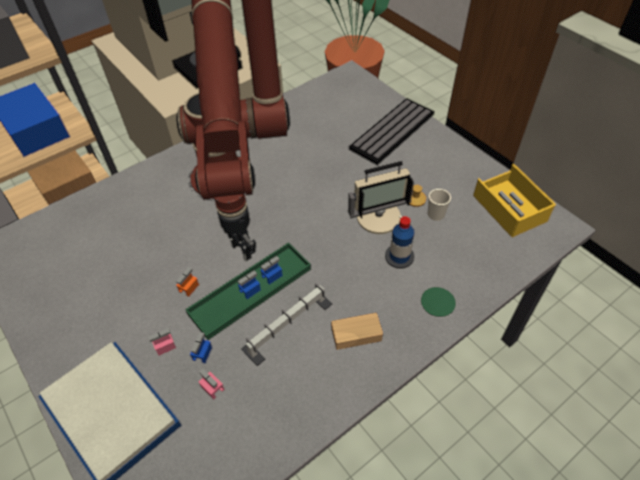

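Both rail holders now stand in the tray (scene 272,268 and 249,284) and the rail is empty. The candidates for the loose holder in this view are:
- blue at (202,349)
- pink at (162,342)
- pink at (210,383)
- orange at (187,282)

I choose the blue one, and will check it in a close crop.

Call:
step_arm --pt "-0.043 0.012 -0.003 0 0 -0.112 0.05" --pt "-0.043 0.008 -0.003 0 0 -0.112 0.05" --pt "-0.043 0.003 -0.003 0 0 -0.112 0.05" --pt "-0.043 -0.002 -0.003 0 0 -0.112 0.05" --pt "-0.043 -0.007 -0.003 0 0 -0.112 0.05" --pt "0 0 0 0 0 0 0.05" --pt "0 0 0 0 0 0 0.05" --pt "0 0 0 0 0 0 0.05"

```text
time: 23.3
tool_pos: [0.5299, -0.3895, 0.1985]
tool_rot: [-0.002, 0.47, 0.883, 0.001]
contact_force: [-0.2, 1.2, -1.0]
gripper_width: 0.585
```

```bash
python3 - <<'E'
from h import *
pose()
im,d,c=shot("wrist","w19");W=cloud(d,c)
print(hold(im,W,.07,(.55,-.395)))
E
```

```text
t 23.3 tcp [ 0.5299 -0.3895  0.1985] yhead 34.0 zax [-0.002  0.002 -1.   ] F [-0.2  1.2 -1. ] grip 0.585 q6 -1.34
(array([ 549.5, -396.6,   12. ,   56.7,   37. ]), np.float64(0.0702), np.int64(876))
```

View pics/w19.png

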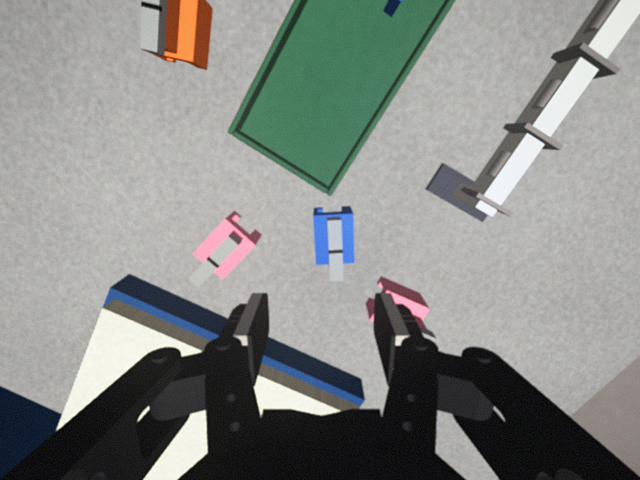

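The blue holder is at (335,240) with a pink one each side, at (225,248) and (400,300), clear of the fingers' reach. Its bar is at (549.5,-396.6), top at 70 mm.

```bash
python3 - <<'E'
from h import *
pose()
plan([((.5495,-.3965,.12),37,.04,2),((.5495,-.3965,.047),37,.04,3)])
E
```

```text
t 23.35 tcp [ 0.5301 -0.3893  0.1992] yhead 34.0 zax [-0.002  0.002 -1.   ] F [ 0.2  0.  -0.2] grip 0.584 q6 -1.34
-- call
[-0.008, 0.006, 0.04, 0.0, -0.001, -0.026, 0.04],
[-0.009, 0.006, 0.039, 0.0, -0.001, -0.026, 0.04],
[0.0, 0.0, 0.024, 0.0, 0.0, 0.0, 0.04],
[0.0, 0.0, 0.025, 0.0, 0.0, 0.0, 0.04],
[0.0, 0.0, 0.024, 0.0, 0.0, 0.0, 0.04],
end [ 0.5495 -0.3964  0.0472]
```

Call:
step_arm --pt "-0.0085 0.006 0.04 0 0 -0.026 0.04" --pt "-0.0085 0.006 0.04 0 0 -0.026 0.04" --pt "0 0 0.024 0 0 0 0.04" --pt "0 0 0.024 0 0 0 0.04" --pt "0 0 0.024 0 0 0 0.04" --pt "0 0 0 0 0 0 0.04" --pt "0 0 0 0 0 0 0.04"

```text
time: 24.05
tool_pos: [0.55, -0.3969, 0.0486]
tool_rot: [-0.0, 0.446, 0.895, 0.0]
contact_force: [0.1, -0.9, -0.3]
gripper_width: 0.467
```

```bash
python3 - <<'E'
from h import *
pose()
im,d,c=shot("wrist","w20")
E
```

```text
t 24.05 tcp [ 0.55   -0.3969  0.0486] yhead 37.0 zax [-0.001  0.001 -1.   ] F [ 0.1 -0.9 -0.3] grip 0.467 q6 -1.38
```

View pics/w20.png

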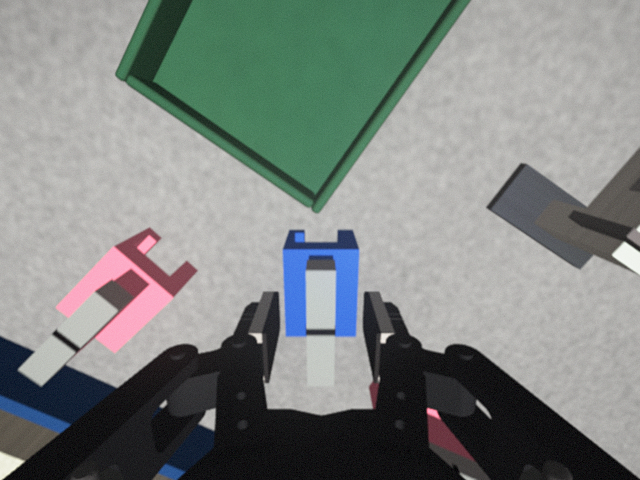

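The blue bar (320,330) lies centred between the fingers, so I close and lift.

Call:
step_arm --pt "0 0 0 0 0 0 0.005" --pt "0 0 0 0 0 0 0.005" --pt "0 0 0 0 0 0 0.005" --pt "0 0 0 0 0 0 0.005" --pt "0 0 -0.01 0 0 0 0.005" --pt "0 0 -0.03 0 0 0 0.005" --pt "0 0 -0.03 0 0 0 0.005" --pt "0 0 -0.02 0 0 0 0.005"

```text
time: 24.9
tool_pos: [0.5505, -0.3983, 0.1409]
tool_rot: [0.001, 0.447, 0.895, -0.0]
contact_force: [0.1, 1.2, -1.1]
gripper_width: 0.121
```

```bash
python3 - <<'E'
from h import *
pose()
im,d,c=shot("wrist","w21")
im,d,c=shot("top","t21");W=cloud(d,c)
for r in cut_out("top","tray")[:2]:
    P=W[r["mask"]];P=P[(P[:,2]>.022)&(P[:,2]<.04)];print(r["conf"],rect(P))
p=np.array([.4635,-.183])+.080*np.array([.033,-.9994]);print(p)
plan([((*p,.15),1.9,.005,5),((*p,.066),1.9,.005,3)])
E
```

```text
t 24.9 tcp [ 0.5505 -0.3983  0.1409] yhead 37.0 zax [ 0.001 -0.001 -1.   ] F [ 0.1  1.2 -1.1] grip 0.121 q6 -1.38
0.9 [ 462.8 -180.1  110.8  366.1    1.9]
[ 0.46614  -0.262952]
-- call
[0.032, 0.003, -0.002, 0.0, 0.001, 0.122, 0.005],
[0.032, -0.001, -0.002, 0.001, 0.0, 0.123, 0.005],
[0.031, -0.005, -0.002, 0.0, 0.001, 0.122, 0.005],
[0.031, -0.009, -0.002, 0.0, 0.0, 0.122, 0.005],
[0.029, -0.013, -0.002, 0.001, 0.001, 0.123, 0.005],
[0.0, 0.0, 0.028, 0.0, 0.0, 0.0, 0.005],
[0.0, 0.0, 0.028, 0.0, 0.0, 0.0, 0.005],
[0.0, 0.0, 0.028, 0.0, 0.0, 0.0, 0.005],
end [ 0.4659 -0.2634  0.0661]
```

View pics/w21.png

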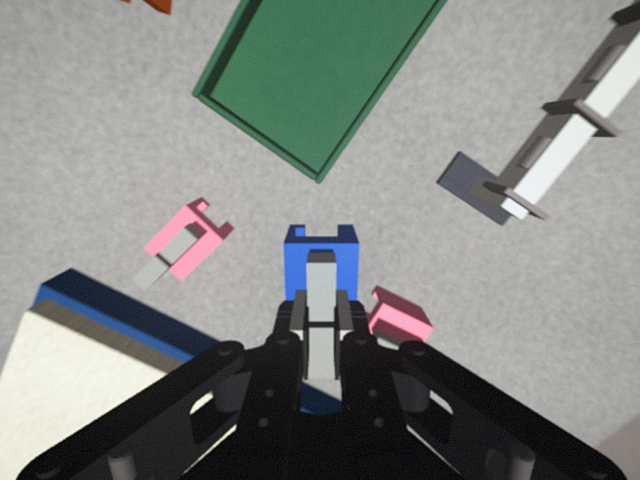

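View pics/t21.png

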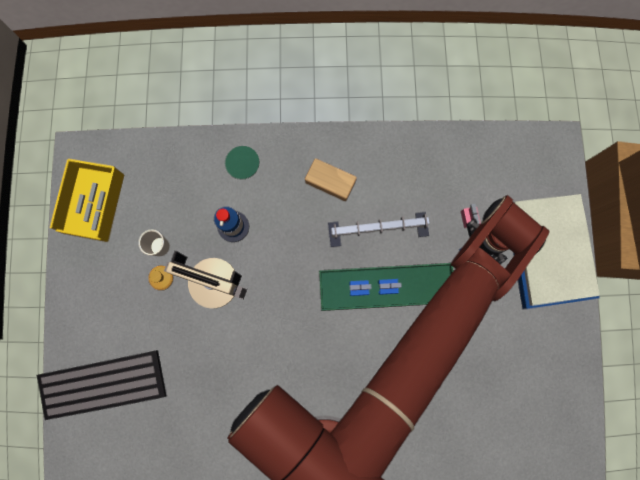

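The blue holder is held and both pinks are undisturbed. The tray is unmoved (ends at top columns 320 and 455).

Call:
step_arm --pt "0.032 0.003 -0.002 0 0 0.122 0.005" --pt "0.032 -0.001 -0.002 0 0 0.122 0.005" --pt "0.031 -0.005 -0.002 0 0 0.123 0.005" --pt "0.031 -0.009 -0.002 0 0 0.122 0.005" --pt "0.029 -0.013 -0.002 0 0 0.123 0.005" --pt "0 0 0.028 0 0 0 0.005" --pt "0 0 0.028 0 0 0 0.005" --pt "0 0 0.02 0 0 0 0.005"

```text
time: 25.85
tool_pos: [0.463, -0.2609, 0.0685]
tool_rot: [-0.003, 0.695, 0.719, -0.0]
contact_force: [-0.4, -1.1, -1.7]
gripper_width: 0.123
```

Call:
step_arm --pt "0 0 0 0 0 0 0.005" --pt "0 0 0 0 0 0 0.005"

```text
time: 26.05
tool_pos: [0.4643, -0.2621, 0.0711]
tool_rot: [-0.002, 0.695, 0.719, -0.0]
contact_force: [-0.1, -0.2, -0.6]
gripper_width: 0.13
```

```bash
python3 - <<'E'
from h import *
pose()
im,d,c=shot("wrist","w22")
E
```

```text
t 26.05 tcp [ 0.4643 -0.2621  0.0711] yhead 1.9 zax [-0.003  0.002 -1.   ] F [-0.1 -0.2 -0.6] grip 0.13 q6 -0.69
```

View pics/w22.png

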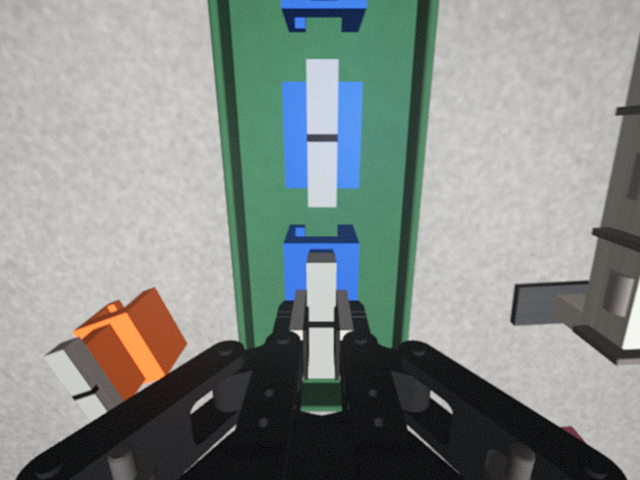

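The third holder is centred behind the other two, so I lower it.

Call:
step_arm --pt "0 0 0.006 0 0 0 0.005" --pt "0 0 0.005 0 0 0 0.005" --pt "0 0 0.003 0 0 0 0.005" --pt "0 0 0.002 0 0 0 0.005" --pt "0 0 0 0 0 0 0.005"

```text
time: 26.6
tool_pos: [0.4651, -0.2627, 0.0562]
tool_rot: [-0.0, 0.695, 0.719, -0.0]
contact_force: [0.5, -0.4, -0.3]
gripper_width: 0.123
```

Call:
step_arm --pt "0 0 0.003 0 0 0 0.005" --pt "0 0 0.001 0 0 0 0.005" --pt "0 0 0 0 0 0 0.005"

```text
time: 26.9
tool_pos: [0.4657, -0.2631, 0.0558]
tool_rot: [-0.0, 0.695, 0.719, -0.0]
contact_force: [-7.5, 5.3, 15.8]
gripper_width: 0.125
```

Call:
step_arm --pt "0 0 -0.002 0 0 0 0.04" --pt "0 0 0 0 0 0 0.04" --pt "0 0 0 0 0 0 0.04" --pt "0 0 -0.03 0 0 0 0.045" --pt "0 0 -0.04 0 0 0 0.045" --pt "0 0 -0.045 0 0 0 0.045" --pt "0 0 -0.045 0 0 0 0.045" --pt "0 0 -0.045 0 0 0 0.045"

```text
time: 27.7
tool_pos: [0.4649, -0.2626, 0.2608]
tool_rot: [-0.0, 0.695, 0.719, -0.0]
contact_force: [-0.0, -0.5, 0.8]
gripper_width: 0.527
```

Call:
step_arm --pt "0 0 0 0 0 0 0.045" --pt "0 0 0 0 0 0 0.045" --pt "0 0 0 0 0 0 0.045"

```text
time: 28.0
tool_pos: [0.4647, -0.2624, 0.2576]
tool_rot: [-0.001, 0.695, 0.719, -0.0]
contact_force: [0.5, -1.1, -1.1]
gripper_width: 0.524
```

```bash
python3 - <<'E'
from h import *
pose()
im,d,c=shot("wrist","w23");W=cloud(d,c)
for y in (-.104,-.184,-.263): print(hold(im,W,.075,(.462,y),.04))
im,d,c=shot("scene","s23");W=cloud(d,c)
r=cut_out("scene","tray")
for q in r[:2]:
    P=W[q["mask"]];P=P[(P[:,2]>.022)&(P[:,2]<.04)];print(q["conf"],rect(P))
E
```

```text
t 28.0 tcp [ 0.4647 -0.2624  0.2576] yhead 1.9 zax [-0.002  0.002 -1.   ] F [ 0.5 -1.1 -1.1] grip 0.524 q6 -0.69
(array([ 459.2, -104. ,   11.7,   56. ,    2.4]), np.float64(0.0742), np.int64(1054))
(array([ 461.7, -183.1,   11.5,   55.2,    1.7]), np.float64(0.0742), np.int64(815))
(array([ 465.2, -259.7,   12.1,   56. ,    1.6]), np.float64(0.074), np.int64(655))
0.82 [ 462.4 -182.4  119.9  372.     2. ]
```

View pics/s23.png

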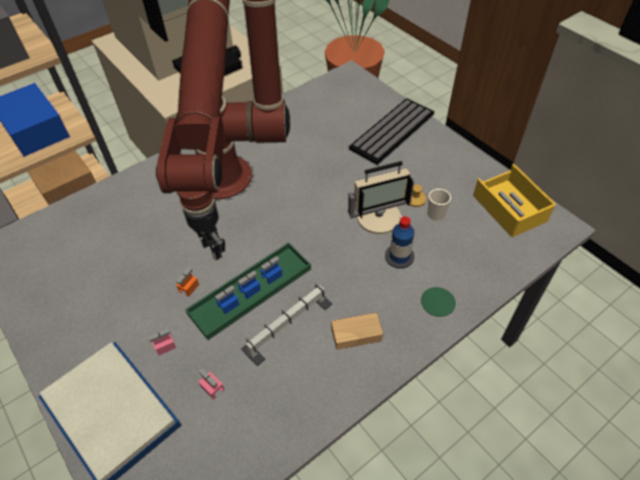

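View pics/w23.png

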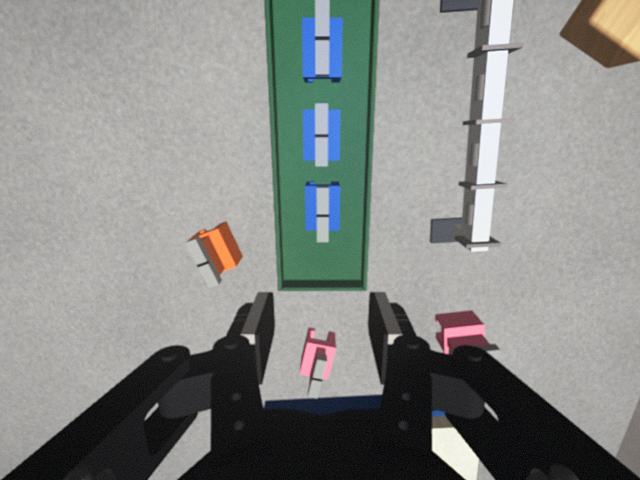

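All three holders stand in the tray (wrist 322,45 / 322,135 / 322,208), bar tops at 74 mm. The tray is at (462,-182). Now back to the screen.

```bash
python3 - <<'E'
from h import *
pose()
plan([((.56,-.02,.33),-9,.045,7),((.4825,.262,.33),-20.2,.04,8)])
E
```

```text
t 28.15 tcp [ 0.4645 -0.2623  0.2572] yhead 1.9 zax [-0.003  0.002 -1.   ] F [-0.6 -0.1 -0.3] grip 0.524 q6 -0.69
-- call
[0.034, 0.015, -0.01, 0.0, 0.0, 0.027, 0.045],
[0.035, 0.014, -0.011, -0.001, -0.001, 0.027, 0.045],
[0.035, 0.012, -0.01, 0.0, 0.0, 0.027, 0.045],
[0.035, 0.012, -0.011, -0.001, 0.0, 0.028, 0.045],
[0.035, 0.011, -0.01, 0.0, -0.001, 0.027, 0.045],
[0.036, 0.01, -0.01, -0.001, 0.0, 0.027, 0.045],
[0.036, 0.009, -0.011, 0.0, 0.0, 0.027, 0.045],
[0.033, -0.015, 0.0, 0.0, 0.0, 0.024, 0.04],
-- call
[0.033, -0.016, 0.0, 0.0, 0.0, 0.025, 0.04],
[0.033, -0.017, 0.0, 0.0, 0.0, 0.024, 0.04],
[0.032, -0.017, 0.0, 0.0, 0.0, 0.025, 0.04],
[0.032, -0.018, 0.0, 0.0, 0.0, 0.024, 0.04],
[0.031, -0.019, 0.0, 0.0, 0.0, 0.025, 0.04],
[0.031, -0.02, 0.0, 0.0, 0.0, 0.024, 0.04],
[0.03, -0.02, 0.0, 0.0, 0.0, 0.025, 0.04],
end [0.4828 0.2617 0.3303]
```

Call:
step_arm --pt "0.035 0.015 -0.01 0 0 0.027 0.045" --pt "0.035 0.014 -0.01 0 0 0.027 0.045" --pt "0.035 0.012 -0.01 0 0 0.027 0.045" --pt "0.035 0.012 -0.011 0 0 0.027 0.045" --pt "0.035 0.011 -0.011 0 0 0.027 0.045" --pt "0.036 0.01 -0.011 0 0 0.027 0.045" --pt "0.036 0.009 -0.011 0 0 0.027 0.045" --pt "0.033 -0.015 0 0 0 0.025 0.04"

```text
time: 28.95
tool_pos: [0.5518, 0.0167, 0.3336]
tool_rot: [0.0, 0.768, 0.64, 0.0]
contact_force: [1.1, 0.5, 0.4]
gripper_width: 0.468
```

Call:
step_arm --pt "0.033 -0.016 0 0 0 0.025 0.04" --pt "0.033 -0.017 0 0 0 0.025 0.04" --pt "0.032 -0.017 0 0 0 0.025 0.04" --pt "0.032 -0.018 0 0 0 0.024 0.04" --pt "0.031 -0.019 0 0 0 0.024 0.04" --pt "0.031 -0.02 0 0 0 0.024 0.04" --pt "0.03 -0.02 0 0 0 0.024 0.04"

```text
time: 29.65
tool_pos: [0.4824, 0.2636, 0.3321]
tool_rot: [-0.0, 0.82, 0.572, -0.001]
contact_force: [0.2, 0.3, -0.0]
gripper_width: 0.469
```

Call:
step_arm --pt "0 0 0 0 0 0 0.04" --pt "0 0 0 0 0 0 0.04" --pt "0 0 0 0 0 0 0.04"

```text
time: 29.95
tool_pos: [0.4834, 0.2616, 0.3327]
tool_rot: [-0.0, 0.82, 0.572, -0.001]
contact_force: [0.0, 0.4, -0.4]
gripper_width: 0.472
```

```bash
python3 - <<'E'
from h import *
pose()
im,d,c=shot("wrist","w24");W=cloud(d,c)
z=W[...,2];near=np.hypot(W[...,0]-.484,W[...,1]-.299)<.1
m=near&(z>.212)&(z<.24);P=W[m];r=rect(P);print("bar",m.sum(),r,np.percentile(P[:,2],[5,50,95]))
x,y=r[0]/1000,r[1]/1000
plan([((x,y,.28),-20.1,.04,2),((x,y,.2025),-20.1,.04,3)])
E
```

```text
t 29.95 tcp [0.4834 0.2616 0.3327] yhead -20.2 zax [-0.001 -0.001 -1.   ] F [ 0.   0.4 -0.4] grip 0.472 q6 0.71
bar 2879 [484.1 299.5 116.1  14.   70.2] [0.22688664 0.23068632 0.23243079]
-- call
[0.018, -0.006, 0.026, 0.0, 0.0, -0.001, 0.04],
[0.018, -0.007, 0.027, -0.001, 0.001, -0.001, 0.04],
[0.0, 0.0, 0.026, 0.0, 0.0, 0.0, 0.04],
[0.0, 0.0, 0.026, 0.0, 0.0, 0.0, 0.04],
[0.0, 0.0, 0.025, 0.0, 0.0, 0.0, 0.04],
end [0.4838 0.2997 0.2029]
```

View pics/w24.png

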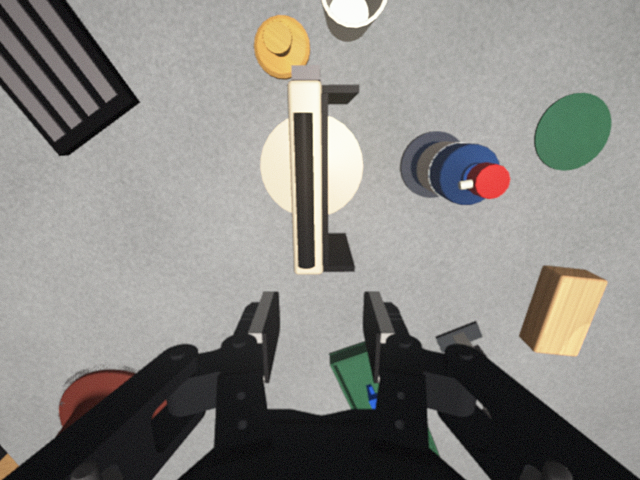

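The bar (305,190) is upright and centred on the foot, so I descend and grip.

Call:
step_arm --pt "0.018 -0.0065 0.026 0 0 0 0.04" --pt "0.018 -0.0065 0.026 0 0 0 0.04" --pt "0 0 0.026 0 0 0 0.04" --pt "0 0 0.026 0 0 0 0.04" --pt "0 0 0.025 0 0 0 0.04" --pt "0 0 0 0 0 0 0.04" --pt "0 0 0 0 0 0 0.04"

```text
time: 30.7
tool_pos: [0.4839, 0.2998, 0.2046]
tool_rot: [-0.0, 0.82, 0.572, -0.0]
contact_force: [0.5, 0.4, 0.3]
gripper_width: 0.468
```

Call:
step_arm --pt "0 0 0 0 0 0 0.01" --pt "0 0 0 0 0 0 0.01" --pt "0 0 0 0 0 0 0.01" --pt "0 0 0 0 0 0 0.01" --pt "0 0 0 0 0 0 0.01"

```text
time: 31.2
tool_pos: [0.4847, 0.3009, 0.2069]
tool_rot: [0.001, 0.82, 0.572, 0.002]
contact_force: [-0.9, -1.6, 6.1]
gripper_width: 0.143
```

```bash
python3 - <<'E'
from h import *
pose()
S=np.array([.4838,.2992])
def wp(h,t,g=.01,n=1):
    b=np.radians(h+180);r=.095*np.sin(t);return ((S[0]+r*np.cos(b),S[1]+r*np.sin(b),.13+.095*np.cos(t)-.0215),h,g,n)
w=[wp(-20,.524*k/8) for k in range(1,9)]
p,Rm=plan(w)
w=[wp(-20-72.4*k/14,.524) for k in range(1,15)];plan(w,p,Rm)
E
```

```text
t 31.2 tcp [0.4847 0.3009 0.2069] yhead -20.2 zax [ 0.003  0.001 -1.   ] F [-0.9 -1.6  6.1] grip 0.143 q6 0.78
-- call
[-0.002, -0.006, 0.004, 0.003, -0.002, -0.003, 0.01],
[0.0, -0.007, 0.0, 0.0, 0.0, 0.0, 0.01],
[0.0, -0.006, 0.001, 0.0, 0.0, 0.0, 0.01],
[0.0, -0.006, 0.002, 0.0, 0.0, 0.0, 0.01],
[0.0, -0.006, 0.001, 0.0, 0.0, 0.0, 0.01],
[0.0, -0.006, 0.003, 0.0, 0.0, 0.0, 0.01],
[0.0, -0.005, 0.002, 0.0, 0.0, 0.0, 0.01],
[0.0, -0.006, 0.003, 0.0, 0.0, 0.0, 0.01],
end [0.4389 0.3154 0.1909]
-- call
[0.004, 0.0, 0.0, 0.0, 0.0, 0.09, 0.01],
[0.005, 0.001, 0.0, 0.0, 0.0, 0.091, 0.01],
[0.004, 0.0, 0.0, 0.0, 0.0, 0.09, 0.01],
[0.004, 0.0, 0.0, 0.0, 0.0, 0.09, 0.01],
[0.005, 0.0, 0.0, 0.0, 0.0, 0.09, 0.01],
[0.004, 0.0, 0.0, 0.0, 0.0, 0.091, 0.01],
[0.004, 0.001, 0.0, 0.0, 0.0, 0.09, 0.01],
[0.004, 0.0, 0.0, 0.0, 0.0, 0.09, 0.01],
-- call
[0.005, 0.0, 0.0, 0.0, 0.0, 0.09, 0.01],
[0.004, 0.0, 0.0, 0.0, 0.0, 0.091, 0.01],
[0.004, 0.0, 0.0, 0.0, 0.0, 0.09, 0.01],
[0.005, 0.001, 0.0, 0.0, 0.0, 0.09, 0.01],
[0.004, 0.0, 0.0, 0.0, 0.0, 0.091, 0.01],
[0.004, 0.0, 0.0, 0.0, 0.0, 0.09, 0.01],
end [0.4857 0.3467 0.1909]
```

Call:
step_arm --pt "0 -0.0062 0.0002 0 0 0 0.01" --pt "0 -0.0062 0.0006 0 0 0 0.01" --pt "0 -0.0061 0.001 0 0 0 0.01" --pt "0 -0.006 0.0014 0 0 0 0.01" --pt "0 -0.006 0.0018 0 0 0 0.01" --pt "0 -0.0059 0.0022 0 0 0 0.01" --pt "0 -0.0057 0.0026 0 0 0 0.01" --pt "0 -0.0056 0.0029 0 0 0 0.01"

```text
time: 32.0
tool_pos: [0.4415, 0.3168, 0.1952]
tool_rot: [0.002, 0.82, 0.572, 0.004]
contact_force: [3.4, -4.5, 9.4]
gripper_width: 0.144
```

```bash
python3 - <<'E'
from h import *
pose()
im,d,c=shot("wrist","w25");W=cloud(d,c)
E
```

```text
t 32.0 tcp [0.4415 0.3168 0.1952] yhead -20.2 zax [ 0.009 -0.    -1.   ] F [ 3.4 -4.5  9.4] grip 0.144 q6 0.84
```

View pics/w25.png

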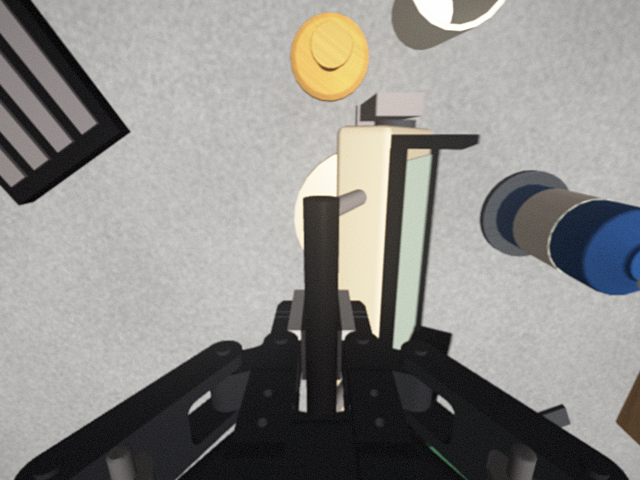

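The screen is leaning back in the grip, with the bar straight at column 321. Now the swivel.

Call:
step_arm --pt "0.0043 0.0002 0 0 0 0.09 0.01" --pt "0.0043 0.0002 0 0 0 0.09 0.01" --pt "0.0043 0.0002 0 0 0 0.09 0.01" --pt "0.0043 0.0002 0 0 0 0.09 0.01" --pt "0.0043 0.0002 0 0 0 0.09 0.01" --pt "0.0043 0.0002 0 0 0 0.09 0.01" --pt "0.0043 0.0002 0 0 0 0.09 0.01"

```text
time: 32.75
tool_pos: [0.459, 0.3391, 0.1946]
tool_rot: [0.002, 0.958, 0.288, 0.002]
contact_force: [-1.1, -7.0, 9.0]
gripper_width: 0.141
```

```bash
python3 - <<'E'
from h import *
pose();print(state()["ft_torque"])
S=np.array([.4838,.2992]);p=cur()[0];print((p[:2]-S)*1000,np.hypot(*(p[:2]-S)))
im,d,c=shot("wrist","w26")
E
```

```text
t 32.75 tcp [0.459  0.3391 0.1946] yhead -56.5 zax [ 0.005 -0.004 -1.   ] F [-1.1 -7.   9. ] grip 0.141 q6 1.5
[-1.62736827 -0.27228634  0.01791489]
[-24.81067128  39.85273519] 0.04694475382177298
```

View pics/w26.png

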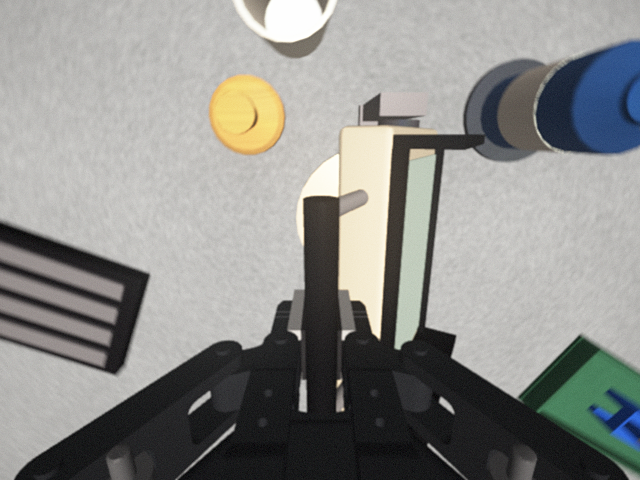

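It follows cleanly; halfway now, so I continue.

Call:
step_arm --pt "0.0043 0.0002 0 0 0 0.09 0.01" --pt "0.0043 0.0002 0 0 0 0.09 0.01" --pt "0.0043 0.0002 0 0 0 0.09 0.01" --pt "0.0043 0.0002 0 0 0 0.09 0.01" --pt "0.0043 0.0002 0 0 0 0.09 0.01" --pt "0.0043 0.0002 0 0 0 0.09 0.01" --pt "0.0043 0.0002 0 0 0 0.09 0.01" --pt "0 0 0 0 0 0 0.01"

```text
time: 33.6
tool_pos: [0.487, 0.3467, 0.1941]
tool_rot: [0.002, 1.0, -0.022, 0.001]
contact_force: [-0.6, -6.0, 8.3]
gripper_width: 0.137
```

```bash
python3 - <<'E'
from h import *
pose()
S=np.array([.4838,.2992]);p=cur()[0];print((p[:2]-S)*1000,np.hypot(*(p[:2]-S)))
E
```

```text
t 33.6 tcp [0.487  0.3467 0.1941] yhead -92.5 zax [ 0.002 -0.004 -1.   ] F [-0.6 -6.   8.3] grip 0.137 q6 2.11
[ 3.17864928 47.51249434] 0.047618703572379725
```

Heading is −92.5°. Releasing and rising to check.

Call:
step_arm --pt "0 0 0 0 0 0 0.04" --pt "0 0 0 0 0 0 0.04" --pt "0 0 0 0 0 0 0.04" --pt "0 0 -0.03 0 0 0 0.04" --pt "0 0 -0.045 0 0 0 0.04" --pt "0 0 -0.045 0 0 0 0.04" --pt "0.03 0.04 0 0 0 0 0.04" --pt "0.03 0.04 0 0 0 0 0.04"

```text
time: 34.4
tool_pos: [0.5431, 0.2665, 0.3145]
tool_rot: [-0.001, 1.0, -0.019, 0.002]
contact_force: [0.8, 0.6, -1.2]
gripper_width: 0.466
```

Call:
step_arm --pt "0 0 0 0 0 0 0.04" --pt "0 0 0 0 0 0 0.04" --pt "0 0 0 0 0 0 0.04"

```text
time: 34.7
tool_pos: [0.5418, 0.2666, 0.3112]
tool_rot: [-0.0, 1.0, -0.02, -0.001]
contact_force: [0.9, -0.0, -0.2]
gripper_width: 0.467
```

```bash
cat > chk.py <<'E'
from h import *
import sys
pose()
T=np.array([.463,-.183])
for cam in ("wrist","scene","top"):
    im,d,c=shot(cam,sys.argv[1]+cam);W=cloud(d,c);z=W[...,2];col=im.astype(int)
    near=np.hypot(W[...,0]-.484,W[...,1]-.299)<.12
    m=near&(z>.2)&(z<.235);P=W[m]
    if len(P)>50:
        r=rect(P);print(cam,"bar",len(P),r,np.percentile(P[:,2],[50,95]))
        s=(r[1]-299.2)/95;print("  tilt by offset",np.arcsin(np.clip(s,-1,1)),"by height",np.arccos((np.percentile(P[:,2],80)-.137)/.095))
    m=near&(z>.09)&(z<.20)&(col.sum(-1)>250)&(abs(col[...,0]-col[...,2])<30);P=W[m]
    best=np.zeros(len(P),bool);rng=np.random.default_rng(0)
    for _ in range(300):
        if len(P)<100:break
        a,b,e=P[rng.choice(len(P),3,False)];n=np.cross(b-a,e-a);n/=np.linalg.norm(n)+1e-12
        k=abs((P-a)@n)<.003
        if k.sum()>best.sum():best=k
    if best.sum()>50:
        Q=P[best];mu=Q.mean(0);n=np.linalg.svd(Q-mu)[2][2];n*=np.sign(n[2])
        h=np.arctan2(n[1],n[0]);v=T-np.array([.4838,.2992]);yax=np.array([-np.sin(h),np.cos(h)])
        print(cam,"glass",best.sum(),mu.round(3),"tilt",np.arcsin(n[2]).round(3),"head",np.degrees(h).round(1),"tray lateral",(v@yax).round(4))
E
python3 chk.py a27
```

```text
t 34.7 tcp [0.5418 0.2666 0.3112] yhead -92.3 zax [-0.001  0.    -1.   ] F [ 0.9 -0.  -0.2] grip 0.467 q6 1.95
wrist bar 1794 [520.  338.4  47.2 124.5  58.5] [0.2176368  0.21947716]
  tilt by offset 0.4253411723294548 by height 0.5341090443024709
wrist glass 5361 [0.486 0.288 0.138] tilt 0.523 head -92.8 tray lateral 0.0031
scene bar 135 [516.5 335.2  47.2 124.7  60.1] [0.21568058 0.2204751 ]
  tilt by offset 0.38865856540529464 by height 0.5372181292551682
scene glass 663 [0.475 0.284 0.135] tilt 0.504 head -93.3 tray lateral 0.0071
top bar 180 [500.8 348.   18.7  72.6  81.8] [0.21787185 0.22345264]
  tilt by offset 0.5394733528319992 by height 0.4949757290904237
top glass 95 [0.526 0.281 0.129] tilt 0.52 head -90.3 tray lateral -0.0184
```

View pics/a27wrist.png

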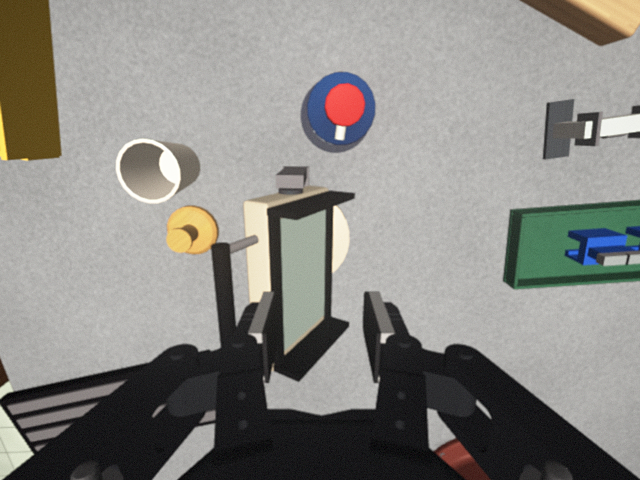

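The glass plane gives tilt 0.523 rad, heading −92.8°, and the tray middle 3 mm off the screen's centre plane. I'll move clear and take final views.

Call:
step_arm --pt "0.01 0.04 -0.02 0 0 0 0.04" --pt "0.01 0.04 -0.02 0 0 0 0.04" --pt "0.01 0.04 -0.02 0 0 0 0.04" --pt "0.01 0.04 -0.02 0 0 0 0.04" --pt "0 0 0 0 0 0 0.04" --pt "0 0 0 0 0 0 0.04" --pt "0 0 0 0 0 0 0.04" --pt "0 0 0 0 0 0 0.04"

```text
time: 35.65
tool_pos: [0.5751, 0.1059, 0.3905]
tool_rot: [-0.0, 1.0, -0.019, -0.001]
contact_force: [-0.4, 0.5, 0.3]
gripper_width: 0.47
```

```bash
python3 chk.py a28; python3 - <<'E'
from h import *
for cam in ("scene","top"):
    im,d,c=shot(cam);W=cloud(d,c)
    for q in ("tray","holder1","woodblock","gauge","pot","cap"):
        for r in cut_out(cam,q)[:4]:
            if r["conf"]<.5: continue
            P=W[r["mask"]];P=P[~np.isnan(P[:,0])]
            if len(P)<20: continue
            zt=np.percentile(P[:,2],97);T=P[P[:,2]>zt-.012]
            print(cam,q,round(r["conf"],2),np.round(r["point"]),im[r["mask"]].mean(0).astype(int),"ztop",round(zt,3),rect(T))
E
```

```text
t 35.65 tcp [0.5751 0.1059 0.3905] yhead -92.2 zax [-0.002  0.    -1.   ] F [-0.4  0.5  0.3] grip 0.47 q6 1.66
wrist bar 1713 [503.9 337.9  55.2 149.4  66.8] [0.21701335 0.21949477]
  tilt by offset 0.4195706941286568 by height 0.5360683912676788
wrist glass 5694 [0.485 0.288 0.139] tilt 0.521 head -93.0 tray lateral 0.0042
scene bar 181 [484.5 342.3  20.9 118.2  87.7] [0.21503176 0.2212457 ]
  tilt by offset 0.47089517171103945 by height 0.5351865160052046
scene glass 668 [0.473 0.285 0.135] tilt 0.536 head -92.6 tray lateral 0.0007
top bar 304 [482.1 323.3  67.1 155.2  86.7] [0.21728027 0.22200636]
  tilt by offset 0.2564871715934078 by height 0.5102537503171231
top glass 1057 [0.479 0.288 0.138] tilt 0.486 head -92.3 tray lateral -0.0017
scene tray 0.59 [243. 293.] [51 80 60] ztop 0.032 [ 462.  -182.5  116.4  372.2    2.2]
scene holder1 0.94 [248. 284.] [ 51  73 105] ztop 0.077 [ 462.  -186.1   16.5   56.8    5.7]
scene holder1 0.84 [230. 299.] [ 52  74 106] ztop 0.077 [ 465.5 -262.6   15.8   57.2    2.9]
scene holder1 0.73 [273. 269.] [ 50  73 105] ztop 0.076 [ 460.7 -107.2   17.
[... 629 characters left out ...]
 holder1 0.87 [471. 217.] [139 100 110] ztop 0.073 [ 650.7 -424.5   56.    14.4   11.1]
top holder1 0.78 [439. 330.] [174 114  75] ztop 0.073 [ 338.4 -315.7   13.3   52.4   23.1]
top holder1 0.76 [386. 287.] [ 78 109 165] ztop 0.078 [ 462.5 -182.5   12.1   53.1    2. ]
top holder1 0.69 [360. 288.] [ 79 110 166] ztop 0.079 [ 460.5 -103.    11.7   53.3    3.2]
top woodblock 0.94 [332. 178.] [182 148 106] ztop 0.05 [765.  -32.8 129.4  69.5  63.2]
top woodblock 0.74 [200. 280.] [108 106  94] ztop 0.219 [484.6 346.5  13.  111.2  88. ]
top gauge 0.9 [162. 281.] [175 136  66] ztop 0.058 [498.6 448.8  31.6  30.7  55.1]
top pot 0.82 [152. 243.] [138 133 123] ztop 0.087 [587.5 453.9  67.7  64.8  55.1]
```

View pics/a28scene.png

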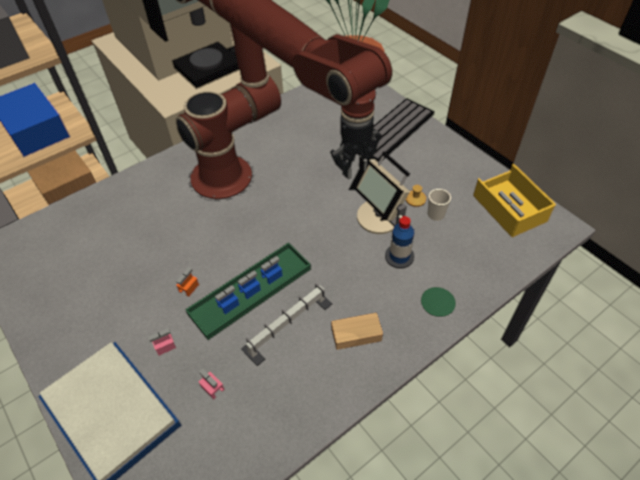

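View pics/a28top.png

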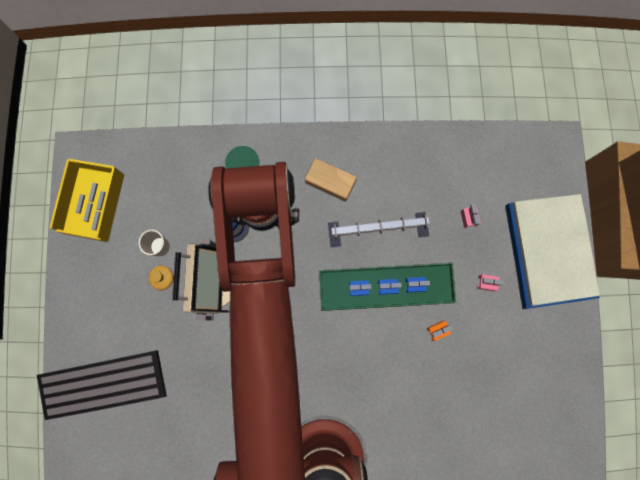

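Everything checks out: three holders in the tray, the bystanders unmoved, the screen tilted and facing the tray, and the arm clear. Handing in.

```bash
python3 -c "
from plant import *
print(job_done(),state()['time'])"
```

```text
the job is handed in; nothing more can be done
the job is handed in; nothing more can be done
```

I finished the job and handed it in at about 36 s of the 210 s; no verdict was reported.

**What I did:**
- I tilted the screen upright and swivelled it to face the canister (heading about −20°). I then pressed the red cap to its stop and let it rise. The fingertip reached 166 mm height at 12.5 N, about 8 mm below the cap's rest height.
- I unclipped the two holders on the rail and picked up the loose blue one. All three went into the green tray.
- I swivelled the screen to the tray and tilted it back.

**Last checks, from the three cameras:**
- **Holders:** all three stand in the tray within about 3 mm of its centreline. Their bar tops read 74–79 mm, against 75 mm expected. No other blue holders were visible.
- **Tray:** it stayed flat at about (463, −182) mm. I saw no sign of anything being knocked aside or the grip slackening.
- **Screen:** the glass plane gives a tilt of 0.49 to 0.54 rad, and the tray middle lies within 5 mm of the screen's centre plane. The simple bar-offset estimates of tilt disagreed (0.26 to 0.47 rad) because the arm was also picked up in that region. The bar-height estimates (0.51 to 0.54 rad) agree with the glass, so I relied on those.
- **Cap:** up, at about 175 mm.
- **Bystanders:** the block, gauge and pot are within about 2 mm of where they started. The pink and orange look-alikes were left alone.

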